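# Right the fallen bottle on the shaker and clamp it

## Task

A closed amber glass bottle has fallen over on the platform of the bench shaker because its clamp bar was left loose. Stand the bottle upright again on the platform between the two bars, setting it down gently, and slide the loose clamp bar up until it presses on the bottle and holds it snugly against the fixed bar. Then fold the bar's cam lever all the way down to lock it, and do not disturb the other things on the bench.

Things in the scene. Friction and masses are not known exactly. Their poses are not given: they have to be found in the camera images.
- bottle: Closed amber glass bottle, white label, black screw cap, lying on its side on the shaker platform, cap end more or less towards the robot. Body 56 mm in diameter, straight up to 86 mm; shoulder; neck 27 mm; cap 33 mm in diameter from 110 to 128 mm (the top). About 0.3 kg, centre of mass about 50 mm up. Origin: centre of the base; z along its axis from base to cap (points up when upright).
- platform_mid (a point): Centre of the top face of the shaker's platform, a flat steel plate 330 x 330 mm, 95 mm above the bench; the shaker does not move. x points from the loose bar to the fixed bar (away from the robot), y to the left, z up. Rails 16 mm wide, 20 mm high run along x at y = +150 and -150 mm.
- fixed_bar_mid (a point): Middle of the axis of the fixed bar: a black rubber-sleeved rod 20 mm in diameter, 272 mm long, along y, axis 32 mm above the platform (22 mm free below), 100 mm beyond the platform's centre, bolted to both rails. Axes as platform_mid.
- clamp_bar_mid (a point): Middle of the axis of the loose clamp bar: an equal rod parallel to the fixed bar, nearer to the robot, axis 32 mm above the platform. It slides straight along the rails on two steel carriages and can be gripped from above anywhere along it. Axes as platform_mid.
- clamp_bar (a joint): Slide of the clamp bar in m: grows as it moves along +x towards the fixed bar. At 0 the two axes are 235 mm apart; end stop 0.195. It drags with about 4 N and stays where left; once the cam lever is down it is locked and will not slide. With the bottle snug between the bars their axes are 76 mm apart.
- lever_pivot (a point): Pivot of the cam lever on the clamp bar's left carriage, 150 mm to the left (+y) of clamp_bar_mid, same height; moves with the bar. Axes as platform_mid; the lever turns about x.
- lever_end (a point): Point inside the cam lever's black grip, 65 mm from the pivot. The grip is 20 mm wide along x and 14 mm thick, from 35 to 77 mm from the pivot. Its z axis points along the lever from pivot to end.
- cam_lever (a joint): Angle of the cam lever in rad: 0 = straight up, bar free. It folds outward (left, +y) and down; 1.57 = level, fully down on its stop, bar locked. Stays where left. Free at first; from about 0.6 rad the cam bites on the rail and it takes 6 to 10 N at the grip.
- wash_bottle: White plastic wash bottle with a bent spout, 66 mm in diameter, 182 mm high, on the bench; origin at the centre of its base, z up. To be left alone.
- beaker: Empty glass beaker, 70 mm in diameter, 85 mm high, on the bench; origin at the centre of its base, z up. To be left alone.
- jar: Amber glass jar with a black lid, 64 mm in diameter, 95 mm high, on the bench; origin at the centre of its base, z up. To be left alone.
Things that resemble listed ones, but are neither listed nor needed, are in the scene too. Leave any green or yellow look-alike of the bottle alone.

How it is judged:
By the outcome, as a careful person would: the job done as asked, in the order asked, and still so for the second after the job is handed in, with the robot touching nothing.
It also fails if it takes over 67 s, if anything falls off the work surface, if the arm or the gripper's body presses on something with over 40 N, if the wrist force passes 120 N, or if a joint passes its speed limit or range.

## Robot

A 6-joint arm with a two-finger parallel gripper is mounted at the origin on the work surface. World frame = base frame: x ahead of the robot, y to its left, z up, the work surface at z = 0. Lengths are in m, angles in degrees, forces in N, time in s.
With the tool pointing down it reaches from about 0.275 to 0.875 m from the base axis. Payload 12.5 kg.
Tool frame: the origin (TCP) lies midway between the tips of the shut fingers; the grasp point (between the pads) lies 19 mm behind it; z points along the fingers, y is the line along which they close (so a half turn about z gives the same grasp; the last joint's range is limited). The gripper opens to 85 mm and grips with 20 to 120 N. Pads are 22 mm wide; open, the fingers measure 114 mm over their backs; the gripper's body (76 mm by 85 mm) begins 54 mm behind the grasp point. The pads swing forward as they close: fully open they stand 13 mm farther back than shut.
Start: joints at [60.642, 20.094, 94.641, -0, 65.266, -4.847], TCP at [0.228, 0.5, 0.231] pointing down, gripper open.
Joint ranges: [-157.81, 157.81], [-45, 120.19], [0.68, 151.7], [-89.99, 269.99], [4.06, 180], [-164.3, 164.3]. Speed limits (degrees/s): [127.2, 127.2, 159.86, 180, 180, 180].

## Interface

Orientations are given as [roll, pitch, yaw] about the fixed x, y, z axes, in that order (R = Rz(yaw) Ry(pitch) Rx(roll)).
In Python, from plant import observe, vision, close_job gives the robot as it stands.
- The arm moves only by the tool move_arm, never from a script. Its argument "deltas" is a list of rows, each an object with "translation": the shift along the tool's x, y, z scaled (see below), a list of three; "rotation": the turn, a rotation vector about the tool's x, y, z scaled (see below), a list of three; "gripper": the finger opening in mm, from 0 to 85.4. A call has 1 to 8 rows; each row shifts and turns the commanded pose from where the row before left it, along the tool's axes as they then stand; what a row does not reach is not made up. The controller multiplies each number of a shift by 250 mm and each number of a turn by pi/4 rad. A row lasts 1/12 s, in which the tool goes at most 41.7 mm and 7.16 degrees, less where a joint would pass 70% of its speed; a pose out of reach is approached as far as the arm can. A call with a number of a shift or a turn outside -1 to 1 is refused whole. A call with a gripper value outside its range is refused whole. The fingers move at their own pace and stop on an object; the grip force is fixed at half the most. Time passes only in rows, so rows that do not move let the fingers close. It gives the time, the measured TCP pose, the force, the opening and the grip force at its end, in the units of the state.
- observe(): the state, without advancing time (a new reading comes with each control period).
- vision.grab_frame(name): name is "scene" or "top" or "wrist"; returns a dict with "image" (400x640x3 uint8, red, green, blue), "depth" (400x640 float32, m along the optical axis (not along the pixel's ray), 0 where there is no reading), "fov_y" (degrees; the focal length in pixels is half the picture's height over the tangent of half this angle, whatever the lens; pixels are square), "cx", "cy" (the principal point, pixels), "k1" (the pictures are not rectified: a ray, as slopes to the right and down, at radius r is drawn at 1 + k1 r^2 times it, then the intrinsics apply), "camera_from_world" (4x4, takes a point from world to camera coordinates); the wrist camera has in their place "tool_from_camera" (4x4, takes a point from camera to tool coordinates, whose origin is the TCP and whose axes are the flange's). Camera axes: x right, y down, z forward; pixel columns grow to the right and rows downward; lengths in m; the calibration is good to about 2 mm. A picture is of the moment at which its call begins: read the wrist's pose just before it.
- close_job(): hands the job in; it is judged then, once.
The state is a dict: "t": time; "q": joint angles; "joint_velocities": joint speeds; "effort": joint torques, N m; "eef_pos": TCP position; "tcp_rot": TCP orientation; "contact_force": force on the tool from outside, world axes, zero at the start; "ft_torque": the same for the moment, N m; "finger_gap": opening from 0.0 (shut) to 1.0 (fully open); "finger_force": force on a finger pad.
Only numpy, scipy, OpenCV 4.12 (cv2) and the standard library are available. Lean on these libraries where they do the work, as an engineer would, in place of code of your own. Each camera call takes 0.05 s, during which the arm holds its last target. There are 200 camera calls.

## Working session

There is one attempt and no reset: what is moved stays moved. The work goes in short steps, Python scripts to look and compute and a tool call to move; the robot and the scene stay as the last step left them, time stands still between calls to the robot, and variables do not carry over. Pictures are saved under pics/ and viewed, at most 10 in all, crops included, and the job is handed in when it is done.

Besides the shell and the picture viewer there is one more tool, called after "Call:" as name(argument=value, ...) on one line, values as JSON. move_arm: Moves the arm, as the interface text tells. Its arguments: {"type":"object","properties":{"deltas":{"type":"array"}},"required":["deltas"]}

```bash
mkdir -p pics; cat > h.py <<'E'
import numpy as np, cv2
from scipy.spatial.transform import Rotation as R
from plant import observe, vision
def pts(f, tool=None):
    """world point per pixel from depth"""
    im=f['image'];H,W=im.shape[:2];fl=H/2/np.tan(np.radians(f['fov_y'])/2)
    K=np.array([[fl,0,f['cx']],[0,fl,f['cy']],[0,0,1.]])
    g=np.stack(np.meshgrid(np.arange(W),np.arange(H)),-1).reshape(-1,1,2).astype(np.float64)
    u=cv2.undistortPoints(g,K,np.array([f['k1'],0,0,0.])).reshape(H,W,2)
    d=f['depth'];c=np.dstack([u*d[...,None],d])
    if tool is None: T=np.linalg.inv(f['camera_from_world'])
    else: T=tool@f['tool_from_camera']
    P=c@T[:3,:3].T+T[:3,3]; P[d==0]=np.nan
    return P
def tool(s):
    T=np.eye(4);T[:3,:3]=R.from_euler('xyz',s['tcp_rot'],degrees=True).as_matrix();T[:3,3]=s['eef_pos'];return T
E
python3 - <<'E'
from h import *
s=observe();print(s)
for n in('scene','top'):
    f=vision.grab_frame(n);cv2.imwrite(f'pics/{n}0.png',f['image'][...,::-1]);np.save(n+'_P.npy',pts(f));np.save(n+'_I.npy',f['image']);print(n,f['camera_from_world'].round(3).tolist(),f['fov_y'],f['k1'],(f['depth']>0).mean())
E
```

```text
{'t': 0.0, 'q': array([ 6.06421668e+01,  2.01244060e+01,  9.46774967e+01, -8.89371721e-04,
        6.52638521e+01, -4.84488952e+00]), 'joint_velocities': array([ 0.04437271, -0.11324589,  0.08238061,  0.07583496,  0.071641  ,
        0.01857616]), 'effort': array([ 2.21124341e-03, -5.06102836e+01, -2.91408509e+01, -4.58954116e-05,
        4.49945015e-03, -1.26953211e-05]), 'eef_pos': array([0.22799286, 0.50015887, 0.23075413]), 'tcp_rot': array([-1.79934412e+02, -4.74910238e-03,  1.55487426e+02]), 'contact_force': array([ 0.23767691, -0.48698515, -0.53429876]), 'ft_torque': array([ 0.04350755, -0.03148873,  0.01151046]), 'finger_force': 0.0, 'finger_gap': 0.9957936735563991}
scene [[0.649, 0.761, 0.001, -0.359], [0.641, -0.546, -0.54, -0.263], [-0.41, 0.351, -0.842, 1.364], [0.0, 0.0, 0.0, 1.0]] 53.38817894296443 -0.10117831968400066 0.9958828125
top [[0.029, -1.0, -0.01, 0.018], [-0.994, -0.028, -0.108, 0.549], [0.108, 0.013, -0.994, 1.116], [0.0, 0.0, 0.0, 1.0]] 56.9931588715232 -0.08289679690664878 0.99608203125
```

View pics/scene0.png

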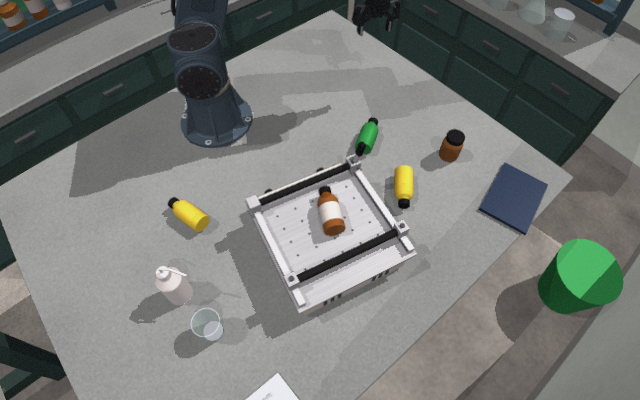

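View pics/top0.png

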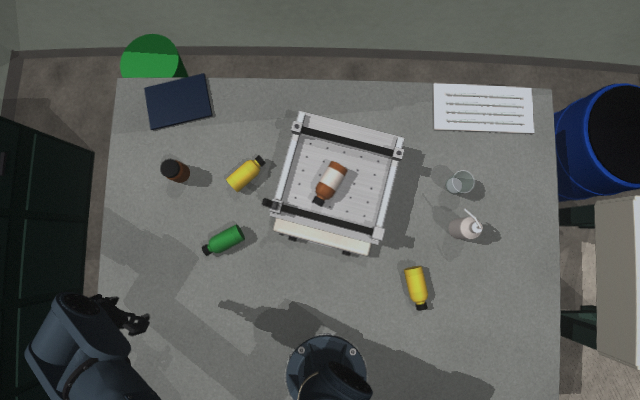

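The scene view shows the amber bottle at about (331,212), the fixed bar at (350,255) and the loose bar at (305,183). In the top view the bottle is at (330,182) with its cap at (319,200). The fixed bar runs (297,125)-(398,152), the loose bar (268,203)-(380,235), and the lever is at the left end, (268,203).

```bash
python3 - <<'E'
from h import *
for n in('top','scene'):
    P=np.load(n+'_P.npy');I=np.load(n+'_I.npy').astype(int)
    hsv=cv2.cvtColor(I.astype(np.uint8),cv2.COLOR_RGB2HSV)
    yy,xx=np.mgrid[:400,:640]
    box=(xx>262)&(xx<410)&(yy>105)&(yy<250) if n=='top' else (xx>240)&(xx<420)&(yy>150)&(yy<310)
    dark=(I.max(2)<55)&box
    br=(hsv[...,0]<16)&(hsv[...,1]>120)&(hsv[...,2]>50)&box
    white=(I.min(2)>110)&box
    z=P[...,2]
    print(n,'plate z',np.nanmedian(z[white&(z>.08)&(z<.105)]),(white).sum())
    k,lab,st,_=cv2.connectedComponentsWithStats((dark&(z>.1)).astype(np.uint8))
    for i in range(1,k):
        if st[i,4]<15: continue
        p=P[lab==i];c=np.median(p,0);v=np.linalg.svd(p[:,:2]-p[:,:2].mean(0),full_matrices=False)[2][0]
        v=v*np.sign(v[1]);t=(p[:,:2]-c[:2])@v
        a=c[:2]+v*np.percentile(t,1);b=c[:2]+v*np.percentile(t,99)
        print(' dark',st[i].tolist(),'med',c.round(4),'zmax',np.percentile(p[:,2],[5,95]).round(3),'dir',np.degrees(np.arctan2(v[1],v[0])).round(2),'ends',a.round(4),b.round(4))
    k,lab,st,_=cv2.connectedComponentsWithStats(br.astype(np.uint8))
    for i in range(1,k):
        if st[i,4]<20: continue
        p=P[lab==i];print(' brown',st[i].tolist(),np.median(p,0).round(4),np.percentile(p[:,2],[5,50,98]).round(4))
    # everything bottle-like above plate: between bars
    np.save(n+'_br.npy',P[br])
f=np.load('top_I.npy')[100:260,255:415,::-1];s=np.load('scene_I.npy')[145:315,240:420,::-1]
a=cv2.resize(f,(400,400),interpolation=cv2.INTER_CUBIC);b=cv2.resize(s,(400,400),interpolation=cv2.INTER_CUBIC)
cv2.imwrite('pics/crop1.png',np.hstack([a,b]))
E
```

```text
top plate z 0.09544573108756493 15372
 dark [301, 126, 92, 30, 622] med [ 0.7021 -0.0376  0.1356] zmax [0.13 0.14] dir 76.68 ends [ 0.6713 -0.1676] [0.7325 0.0909]
 dark [313, 197, 11, 9, 61] med [0.5263 0.0378 0.137 ] zmax [0.13  0.141] dir 63.44 ends [0.5202 0.0256] [0.5327 0.0507]
 dark [263, 198, 10, 10, 66] med [0.5132 0.1718 0.1976] zmax [0.172 0.203] dir 48.63 ends [0.5064 0.164 ] [0.5218 0.1815]
 dark [281, 204, 92, 31, 571] med [0.4757 0.0139 0.136 ] zmax [0.131 0.14 ] dir 76.62 ends [ 0.4455 -0.1133] [0.5057 0.1398]
 brown [329, 162, 18, 12, 100] [ 0.6225 -0.0154  0.1479] [0.1379 0.1479 0.1536]
 brown [316, 182, 18, 18, 203] [nan nan nan] [nan nan nan]
scene plate z 0.09429970713711655 23632
 dark [356, 151, 7, 5, 28] med [0.5198 0.1675 0.1725] zmax [0.165 0.182] dir 28.87 ends [0.5105 0.1624] [0.5251 0.1704]
 dark [260, 163, 90, 42, 552] med [0.4795 0.0091 0.1336] zmax [0.125 0.138] dir 76.76 ends [ 0.451  -0.1121] [0.5099 0.1385]
 dark [319, 186, 12, 9, 54] med [0.5286 0.0356 0.136 ] zmax [0.13 0.14] dir 60.68 ends [0.5226 0.025 ] [0.536  0.0488]
 dark [297, 229, 101, 53, 778] med [ 0.7054 -0.0464  0.1345] zmax [0.128 0.138] dir 76.61 ends [ 0.6768 -0.1668] [0.7376 0.0889]
 brown [318, 191, 20, 16, 154] [nan nan nan] [nan nan nan]
 brown [323, 219, 22, 17, 286] [nan nan nan] [nan nan nan]
```

View pics/crop1.png

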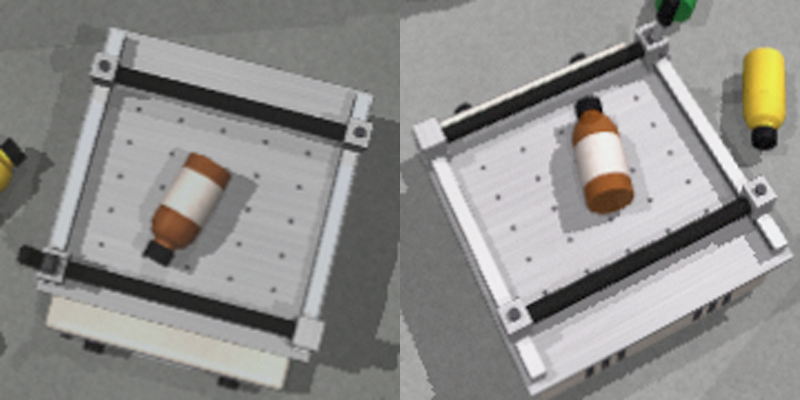

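The crop confirms it: the bottle lies alone between the bars with its cap towards the loose bar's left half, and the lever stands up at the left end of that bar. Next I fit the bottle's axis.

```bash
cat >> h.py <<'E'
YAW=np.radians(-13.35);X=np.array([np.cos(YAW),np.sin(YAW)]);Y=np.array([-X[1],X[0]])
FB=np.array([.7045,-.039]);PM=FB-.1*X
E
python3 - <<'E'
from h import *
from scipy.optimize import least_squares
Q=[]
for n in('top','scene'):
    P=np.load(n+'_P.npy').reshape(-1,3);P=P[~np.isnan(P).any(1)]
    a=(P[:,:2]-PM)@X;b=(P[:,:2]-PM)@Y
    m=(a>-.105)&(a<.08)&(abs(b)<.12)&(P[:,2]>.108)&(P[:,2]<.16);p=P[m];Q.append(p);print(n,len(p),a[m].min(),a[m].max())
p=np.vstack(Q)
th0=np.radians(-28.7);c=p.mean(0)
d0=np.array([np.cos(th0),np.sin(th0)]);s=(p[:,:2]-c[:2])@d0
body=p[s>np.percentile(s,99.5)-.08]
def res(v):
    d=np.array([np.cos(v[0]),np.sin(v[0])]);n=np.array([-d[1],d[0]])
    return np.hypot((body[:,:2]-c[:2])@n-v[1],body[:,2]-v[2])-.028
r=least_squares(res,[th0,0,.123],loss='soft_l1',f_scale=.002)
v=r.x;d=np.array([np.cos(v[0]),np.sin(v[0])]);n=np.array([-d[1],d[0]])
print('axis deg',np.degrees(v[0]),'z',v[2],'rms',np.sqrt((res(v)**2).mean()))
s=(p[:,:2]-c[:2])@d
o=c[:2]+n*v[1]
for q,nm in zip(Q,('top','scene')):
    ss=(q[:,:2]-c[:2])@d; print(nm,'base',o+d*np.percentile(ss,99.7),'cap',o+d*np.percentile(ss,.3),np.ptp(np.percentile(ss,[.3,99.7])))
E
```

```text
top 801 -0.10259608223557475 0.029648520377183546
scene 934 -0.10498316280489156 0.030649829246121224
axis deg -28.460874704840723 z 0.12278820380117397 rms 0.004429474520447445
top base [ 0.63130613 -0.0192055 ] cap [0.51917666 0.04157673] 0.12754409656332344
scene base [ 0.63208718 -0.01962889] cap [0.51824457 0.04208199] 0.1294927492335809
```

```bash
cat >> h.py <<'E'
import json
def tilt(head,t):
    """tool pointing down, then tilted t deg so that tool z leans toward heading `head` (deg); tool x opposite to heading"""
    return (R.from_euler('z',head+180,degrees=True)*R.from_euler('x',180,degrees=True)*R.from_euler('y',-t,degrees=True))
def plan(wps,grip,start=None,v=36,w=6.6):
    """wps: list of (pos, Rotation[, rows]); prints rows in move_arm units, in calls of 8"""
    s=observe();T=tool(s) if start is None else start;p=T[:3,3].copy();r=R.from_matrix(T[:3,:3]);rows=[]
    for wp in wps:
        q,g=np.array(wp[0],float),wp[1]
        n=wp[2] if len(wp)>2 else int(max(1,np.ceil(np.linalg.norm(q-p)*1e3/v),np.ceil(np.degrees((r.inv()*g).magnitude())/w)))
        for k in range(n):
            t=(r.inv().apply(q-p)/(n-k)/.25).round(3);u=((r.inv()*g).as_rotvec()/(n-k)/(np.pi/4)).round(3)
            p=p+r.apply(t*.25);r=r*R.from_rotvec(u*np.pi/4)
            rows.append([t.tolist(),u.tolist()])
    for i in range(0,len(rows),8):print(json.dumps([dict(translation=a,rotation=b,gripper=grip) for a,b in rows[i:i+8]]).replace(' ',''))
    print(len(rows),'end',p.round(4))
E
python3 - <<'E'
from h import *
H=-28.46
plan([([.32,.38,.31],tilt(H,0)),([.5248,.0385,.24],tilt(H,40.5)),([.5248,.0385,.1995],tilt(H,40.5))],85)
E
```

```text
[{"translation":[-0.107,-0.057,-0.063],"rotation":[-0.0,-0.0,0.018],"gripper":85},{"translation":[-0.108,-0.055,-0.063],"rotation":[-0.0,-0.0,0.017],"gripper":85},{"translation":[-0.108,-0.054,-0.064],"rotation":[-0.0,-0.0,0.018],"gripper":85},{"translation":[-0.109,-0.053,-0.063],"rotation":[-0.001,-0.0,0.017],"gripper":85},{"translation":[-0.11,-0.051,-0.064],"rotation":[-0.0,-0.0,0.018],"gripper":85},{"translation":[-0.114,-0.068,0.023],"rotation":[-0.0,-0.075,-0.0],"gripper":85},{"translation":[-0.113,-0.067,0.03],"rotation":[-0.0,-0.075,-0.0],"gripper":85},{"translation":[-0.111,-0.068,0.037],"rotation":[-0.0,-0.075,-0.0],"gripper":85}]
[{"translation":[-0.108,-0.067,0.043],"rotation":[-0.0,-0.075,-0.0],"gripper":85},{"translation":[-0.106,-0.068,0.049],"rotation":[-0.0,-0.075,-0.0],"gripper":85},{"translation":[-0.102,-0.067,0.056],"rotation":[-0.0,-0.075,-0.0],"gripper":85},{"translation":[-0.099,-0.068,0.062],"rotation":[-0.0,-0.075,-0.0],"gripper":85},{"translation":[-0.095,-0.067,0.067],"rotation":[-0.0,-0.075,-0.0],"gripper":85},{"translation":[-0.091,-0.068,0.073],"rotation":[-0.0,-0.075,-0.0],"gripper":85},{"translation":[-0.087,-0.067,0.078],"rotation":[-0.0,-0.075,0.0],"gripper":85},{"translation":[-0.082,-0.068,0.083],"rotation":[-0.0,-0.075,0.0],"gripper":85}]
[{"translation":[-0.078,-0.067,0.087],"rotation":[-0.0,-0.075,0.0],"gripper":85},{"translation":[0.053,-0.0,0.062],"rotation":[-0.0,-0.0,0.0],"gripper":85},{"translation":[0.053,-0.0,0.061],"rotation":[-0.0,-0.0,0.0],"gripper":85}]
19 end [0.5247 0.0386 0.1995]
```

Call:
move_arm(deltas=[{"translation":[-0.11,-0.055,-0.063],"rotation":[0,0,0.018],"gripper":85},{"translation":[-0.11,-0.055,-0.063],"rotation":[0,0,0.018],"gripper":85},{"translation":[-0.11,-0.055,-0.063],"rotation":[0,0,0.018],"gripper":85},{"translation":[-0.11,-0.055,-0.063],"rotation":[0,0,0.018],"gripper":85},{"translation":[-0.11,-0.05,-0.063],"rotation":[0,0,0.018],"gripper":85},{"translation":[-0.114,-0.068,0.023],"rotation":[0,-0.075,0],"gripper":85},{"translation":[-0.113,-0.067,0.03],"rotation":[0,-0.075,0],"gripper":85},{"translation":[-0.11,-0.068,0.037],"rotation":[0,-0.075,0],"gripper":85}])

```text
t: 0.77
eef_pos: [0.3736, 0.2923, 0.2925]
tcp_rot: [180.0, 10.3, 151.4]
contact_force: [-0.0, 0.3, -0.9]
finger_gap: 0.995
finger_force: 0.0
```

Call:
move_arm(deltas=[{"translation":[-0.11,-0.067,0.043],"rotation":[0,-0.075,0],"gripper":85},{"translation":[-0.105,-0.068,0.05],"rotation":[0,-0.075,0],"gripper":85},{"translation":[-0.1,-0.067,0.056],"rotation":[0,-0.075,0],"gripper":85},{"translation":[-0.1,-0.068,0.062],"rotation":[0,-0.075,0],"gripper":85},{"translation":[-0.095,-0.067,0.067],"rotation":[0,-0.075,0],"gripper":85},{"translation":[-0.09,-0.068,0.073],"rotation":[0,-0.075,0],"gripper":85},{"translation":[-0.087,-0.067,0.078],"rotation":[0,-0.075,0],"gripper":85},{"translation":[-0.08,-0.068,0.083],"rotation":[0,-0.075,0],"gripper":85}])

```text
t: 1.43
eef_pos: [0.5087, 0.0652, 0.2447]
tcp_rot: [180.0, 37.2, 151.5]
contact_force: [1.4, -0.4, 0.9]
finger_gap: 0.994
finger_force: 0.0
```

Call:
move_arm(deltas=[{"translation":[-0.078,-0.067,0.087],"rotation":[0,-0.075,0],"gripper":85},{"translation":[0,0,0],"rotation":[0,0,0],"gripper":85}])

```text
t: 1.6
eef_pos: [0.5255, 0.0346, 0.2373]
tcp_rot: [-179.7, 40.5, 151.5]
contact_force: [-1.0, 0.2, -0.6]
finger_gap: 0.995
finger_force: 0.0
```

```bash
python3 - <<'E'
from h import *
s=observe();print(s['t'],s['q'].round(1),s['eef_pos'],s['tcp_rot'],tilt(-28.46,40.5).as_euler('xyz',degrees=True))
T=tool(s);f=vision.grab_frame('wrist');cv2.imwrite('pics/w1.png',f['image'][...,::-1])
r=tilt(-28.46,40.5)
plan([([.5248,.0385,.1995],r),([.5933,.0014,.1083],r,6)],85)
E
```

```text
1.6 [ 10.6   8.3 119.8 -55.1  30.3  -7.1] [0.52547929 0.03455165 0.23725613] [-179.73259584   40.54531611  151.51631363] [180.    40.5  151.54]
[{"translation":[0.052,0.004,0.057],"rotation":[-0.003,-0.001,-0.001],"gripper":85},{"translation":[0.052,0.004,0.056],"rotation":[-0.003,-0.001,-0.002],"gripper":85},{"translation":[-0.0,0.0,0.08],"rotation":[0.0,-0.0,0.0],"gripper":85},{"translation":[-0.0,0.0,0.08],"rotation":[0.0,-0.0,0.0],"gripper":85},{"translation":[-0.0,0.0,0.08],"rotation":[0.0,-0.0,0.0],"gripper":85},{"translation":[-0.0,0.0,0.08],"rotation":[0.0,-0.0,0.0],"gripper":85},{"translation":[-0.0,0.0,0.08],"rotation":[0.0,-0.0,0.0],"gripper":85},{"translation":[-0.0,0.0,0.08],"rotation":[0.0,-0.0,0.0],"gripper":85}]
8 end [0.5932 0.0014 0.1083]
```

View pics/w1.png

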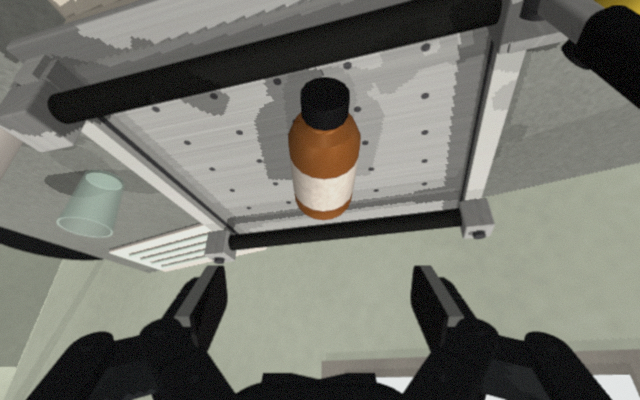

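The wrist view shows the bottle at (325,150), centred between the finger tips at (215,275) and (425,275) with the cap towards the gripper. I advance now.

Call:
move_arm(deltas=[{"translation":[0.052,0.004,0.056],"rotation":[-0.003,0,-0.002],"gripper":85},{"translation":[0.052,0.004,0.056],"rotation":[-0.003,0,-0.002],"gripper":85},{"translation":[0,0,0.08],"rotation":[0,0,0],"gripper":85},{"translation":[0,0,0.08],"rotation":[0,0,0],"gripper":85},{"translation":[0,0,0.08],"rotation":[0,0,0],"gripper":85},{"translation":[0,0,0.08],"rotation":[0,0,0],"gripper":85},{"translation":[0,0,0],"rotation":[0,0,0],"gripper":85}])

```text
t: 2.23
eef_pos: [0.5713, 0.0158, 0.1383]
tcp_rot: [180.0, 40.4, 151.7]
contact_force: [-0.3, 0.6, -0.4]
finger_gap: 0.992
finger_force: 0.0
```

```bash
python3 - <<'E'
from h import *
s=observe();print(s['t'],s['q'].round(1),s['eef_pos'],s['tcp_rot'],s['contact_force'])
r=tilt(-28.46,40.5)
plan([([.5933,.0014,.1083],r,4)],85)
E
```

```text
2.2333 [  6.8  22.7 118.8 -81.   22.2  18.5] [0.57127226 0.01578151 0.13831853] [179.98135602  40.38460305 151.69168154] [-0.33048279  0.62716274 -0.39570285]
[{"translation":[-0.001,-0.002,0.04],"rotation":[0.001,-0.001,0.001],"gripper":85},{"translation":[-0.0,-0.002,0.04],"rotation":[0.001,-0.001,0.001],"gripper":85},{"translation":[-0.0,-0.002,0.04],"rotation":[0.0,-0.0,0.0],"gripper":85},{"translation":[-0.001,-0.003,0.039],"rotation":[0.001,-0.001,0.001],"gripper":85}]
4 end [0.5932 0.0014 0.1084]
```

```bash
python3 - <<'E'
from h import *
r=tilt(-28.46,28)
plan([([.5713,.0158,.142],r,2),([.5895,.0035,.107],r,3)],85)
E
```

```text
[{"translation":[-0.005,0.0,-0.006],"rotation":[0.001,0.138,0.001],"gripper":85},{"translation":[-0.004,0.0,-0.006],"rotation":[0.001,0.137,0.002],"gripper":85},{"translation":[-0.004,-0.003,0.055],"rotation":[0.0,0.0,-0.0],"gripper":85},{"translation":[-0.004,-0.003,0.055],"rotation":[0.0,0.0,-0.0],"gripper":85},{"translation":[-0.003,-0.002,0.055],"rotation":[0.0,0.0,-0.0],"gripper":85}]
5 end [0.5895 0.0037 0.1069]
```

Call:
move_arm(deltas=[{"translation":[-0.005,0,-0.006],"rotation":[0,0.138,0.001],"gripper":85},{"translation":[-0.005,0,-0.006],"rotation":[0,0.138,0.001],"gripper":85},{"translation":[-0.004,-0.003,0.055],"rotation":[0,0,0],"gripper":85},{"translation":[-0.004,-0.003,0.055],"rotation":[0,0,0],"gripper":85},{"translation":[-0.003,-0.002,0.055],"rotation":[0,0,0],"gripper":85},{"translation":[0,0,0],"rotation":[0,0,0],"gripper":85}])

```text
t: 2.73
eef_pos: [0.5914, -0.003, 0.1089]
tcp_rot: [-179.1, 35.4, 151.5]
contact_force: [0.3, 0.6, 0.1]
finger_gap: 0.994
finger_force: 0.0
```

```bash
python3 - <<'E'
from h import *
s=observe();print(s['t'],s['q'].round(1),s['eef_pos'],s['tcp_rot'],s['contact_force'])
plan([([.5895,.0035,.107],tilt(-28.46,28),1)],50)
E
```

```text
2.7333 [  3.4  27.  114.5 -68.   20.1   3.7] [ 0.59143912 -0.00299793  0.10886146] [-179.11204718   35.39909728  151.54654796] [0.28804324 0.61200619 0.07372001]
[{"translation":[0.02,0.019,-0.005],"rotation":[-0.02,0.164,-0.001],"gripper":50}]
1 end [0.5895 0.0035 0.1069]
```

Call:
move_arm(deltas=[{"translation":[0.007,0.006,-0.002],"rotation":[-0.007,0.055,0],"gripper":85},{"translation":[0.007,0.006,-0.002],"rotation":[-0.007,0.055,0],"gripper":85},{"translation":[0.007,0.006,-0.002],"rotation":[-0.006,0.055,0],"gripper":85},{"translation":[0,0,0],"rotation":[0,0,0],"gripper":85}])

```text
t: 3.07
eef_pos: [0.5895, 0.0044, 0.1095]
tcp_rot: [179.8, 28.0, 151.5]
contact_force: [0.3, -0.1, -0.3]
finger_gap: 0.998
finger_force: 0.0
```

```bash
python3 - <<'E'
from h import *
s=observe();print(s['t'],s['q'].round(1),s['eef_pos'],s['tcp_rot'],s['contact_force'])
plan([([.5895,.0035,.107],tilt(-28.46,28),1)],50)
E
```

```text
3.0667 [  1.9  26.5 111.2 -38.6  22.  -26. ] [0.58951805 0.00441846 0.10951038] [179.75569579  27.97330749 151.46117516] [ 0.2598525  -0.111581   -0.25066891]
[{"translation":[0.003,-0.003,0.01],"rotation":[0.005,-0.001,-0.002],"gripper":50}]
1 end [0.5896 0.0035 0.1069]
```

Aligned, so I close the fingers.

Call:
move_arm(deltas=[{"translation":[0.002,-0.003,0.006],"rotation":[0.004,0,0],"gripper":50},{"translation":[0,0,0],"rotation":[0,0,0],"gripper":50},{"translation":[0,0,0],"rotation":[0,0,0],"gripper":50},{"translation":[0,0,0],"rotation":[0,0,0],"gripper":50},{"translation":[0,0,0],"rotation":[0,0,0],"gripper":50},{"translation":[0,0,0],"rotation":[0,0,0],"gripper":50}])

```text
t: 3.57
eef_pos: [0.5886, 0.0028, 0.1066]
tcp_rot: [-179.9, 28.1, 151.5]
contact_force: [-5.6, 3.4, 7.9]
finger_gap: 0.639
finger_force: 61.6
```

```bash
python3 - <<'E'
from h import *
s=observe();print(s['t'],s['finger_gap'],s['finger_force'],s['q'].round(1),s['eef_pos'],s['tcp_rot'],s['contact_force'])
np.save('grasp.npy',tool(s))
E
```

```text
3.5667 0.6387609440961095 61.64926528930664 [  1.9  26.8 111.4 -40.   21.9 -24.7] [0.58855525 0.00278948 0.10655514] [-179.8733629    28.08214383  151.52737137] [-5.63371594  3.38016647  7.89599347]
```

```bash
cat >> h.py <<'E'
G=None
try:
    G=np.load('grasp.npy')
    BASE=G[:3,:3].T@(np.array([.6317,-.0194,.1228])-G[:3,3])  # bottle base in tool
    BAX=G[:3,:3].T@np.array([-np.cos(np.radians(-28.46)),-np.sin(np.radians(-28.46)),0])
except Exception: pass
def place(base,head,t=-61.92):
    r=tilt(head,t); return np.array(base)-r.apply(BASE), r
E
python3 - <<'E'
from h import *
print(BASE,BAX,tilt(-5,-61.92).apply(BAX))
g=observe()['eef_pos']
p,r=place([.635,-.0293,.20],-8)
plan([([g[0],g[1],g[2]+.11],tilt(-28.46,28.08),6),(p,r,18)],50)
E
```

```text
[-0.05044153  0.00108202  0.0084982 ] [ 0.88227359 -0.00126085 -0.4707353 ] [-7.40544244e-05 -1.25918607e-03  9.99999204e-01]
[{"translation":[-0.035,-0.0,-0.065],"rotation":[-0.0,0.0,-0.0],"gripper":50},{"translation":[-0.034,-0.0,-0.065],"rotation":[-0.001,0.0,-0.0],"gripper":50},{"translation":[-0.035,-0.0,-0.065],"rotation":[-0.0,0.0,-0.0],"gripper":50},{"translation":[-0.034,-0.0,-0.064],"rotation":[-0.001,0.0,-0.0],"gripper":50},{"translation":[-0.035,-0.0,-0.065],"rotation":[-0.0,0.0,-0.0],"gripper":50},{"translation":[-0.034,-0.001,-0.064],"rotation":[-0.001,0.0,-0.0],"gripper":50},{"translation":[-0.011,-0.003,-0.002],"rotation":[0.008,0.11,-0.027],"gripper":50},{"translation":[-0.011,-0.003,-0.003],"rotation":[0.008,0.11,-0.027],"gripper":50}]
[{"translation":[-0.011,-0.003,-0.004],"rotation":[0.008,0.11,-0.027],"gripper":50},{"translation":[-0.01,-0.004,-0.005],"rotation":[0.008,0.11,-0.027],"gripper":50},{"translation":[-0.01,-0.004,-0.006],"rotation":[0.008,0.11,-0.027],"gripper":50},{"translation":[-0.009,-0.004,-0.006],"rotation":[0.008,0.11,-0.027],"gripper":50},{"tra
[... 319 characters left out ...]
er":50}]
[{"translation":[-0.005,-0.005,-0.009],"rotation":[0.008,0.11,-0.026],"gripper":50},{"translation":[-0.004,-0.005,-0.01],"rotation":[0.008,0.11,-0.027],"gripper":50},{"translation":[-0.004,-0.005,-0.01],"rotation":[0.008,0.11,-0.026],"gripper":50},{"translation":[-0.002,-0.006,-0.011],"rotation":[0.008,0.109,-0.027],"gripper":50},{"translation":[-0.002,-0.006,-0.011],"rotation":[0.008,0.11,-0.026],"gripper":50},{"translation":[-0.0,-0.005,-0.01],"rotation":[0.009,0.109,-0.027],"gripper":50},{"translation":[0.0,-0.006,-0.011],"rotation":[0.008,0.11,-0.026],"gripper":50},{"translation":[0.002,-0.005,-0.01],"rotation":[0.009,0.109,-0.027],"gripper":50}]
24 end [ 0.6188 -0.028   0.2485]
```

Call:
move_arm(deltas=[{"translation":[-0.035,0,-0.065],"rotation":[0,0,0],"gripper":50},{"translation":[-0.035,0,-0.065],"rotation":[0,0,0],"gripper":50},{"translation":[-0.035,0,-0.065],"rotation":[0,0,0],"gripper":50},{"translation":[-0.035,0,-0.065],"rotation":[0,0,0],"gripper":50},{"translation":[-0.035,0,-0.065],"rotation":[0,0,0],"gripper":50},{"translation":[-0.034,0,-0.064],"rotation":[0,0,0],"gripper":50},{"translation":[-0.011,-0.003,-0.002],"rotation":[0.008,0.11,-0.027],"gripper":50},{"translation":[-0.011,-0.003,-0.003],"rotation":[0.008,0.11,-0.027],"gripper":50}])

```text
t: 4.23
eef_pos: [0.5914, -0.0002, 0.2205]
tcp_rot: [-178.2, 17.9, 154.1]
contact_force: [0.2, -0.2, -3.2]
finger_gap: 0.636
finger_force: 65.4
```

Call:
move_arm(deltas=[{"translation":[-0.011,-0.003,-0.004],"rotation":[0.008,0.11,-0.027],"gripper":50},{"translation":[-0.01,-0.004,-0.005],"rotation":[0.008,0.11,-0.027],"gripper":50},{"translation":[-0.01,-0.004,-0.006],"rotation":[0.008,0.11,-0.027],"gripper":50},{"translation":[-0.009,-0.004,-0.006],"rotation":[0.008,0.11,-0.027],"gripper":50},{"translation":[-0.009,-0.004,-0.007],"rotation":[0.008,0.11,-0.027],"gripper":50},{"translation":[-0.008,-0.005,-0.008],"rotation":[0.008,0.11,-0.027],"gripper":50}])

```text
t: 4.73
eef_pos: [0.6021, -0.0118, 0.2305]
tcp_rot: [-175.5, -12.2, 159.5]
contact_force: [-0.0, 0.1, -2.8]
finger_gap: 0.641
finger_force: 65.4
```

```bash
python3 - <<'E'
from h import *
s=observe();print(s['t'],s['finger_gap'],s['finger_force'],s['q'].round(1),s['eef_pos'],s['tcp_rot'],s['contact_force'])
p,r=place([.635,-.0293,.20],-8)
plan([(p,r)],50,w=5)
E
```

```text
4.7333 0.6410878687767815 65.35377502441406 [ -5.1  32.3  76.9  -1.1  83.8 -74.8] [ 0.60208479 -0.01179357  0.2305382 ] [-175.50049615  -12.24615044  159.52834936] [-0.01593657  0.14293101 -2.79091386]
[{"translation":[-0.006,-0.004,-0.008],"rotation":[0.007,0.099,-0.025],"gripper":50},{"translation":[-0.006,-0.004,-0.008],"rotation":[0.007,0.099,-0.025],"gripper":50},{"translation":[-0.005,-0.004,-0.009],"rotation":[0.007,0.099,-0.025],"gripper":50},{"translation":[-0.004,-0.005,-0.009],"rotation":[0.007,0.099,-0.024],"gripper":50},{"translation":[-0.003,-0.005,-0.009],"rotation":[0.007,0.099,-0.025],"gripper":50},{"translation":[-0.002,-0.005,-0.009],"rotation":[0.007,0.099,-0.024],"gripper":50},{"translation":[-0.002,-0.005,-0.009],"rotation":[0.007,0.099,-0.025],"gripper":50},{"translation":[-0.001,-0.005,-0.01],"rotation":[0.007,0.099,-0.024],"gripper":50}]
[{"translation":[0.0,-0.005,-0.009],"rotation":[0.008,0.099,-0.024],"gripper":50},{"translation":[0.001,-0.005,-0.009],"rotation":[0.007,0.099,-0.025],"gripper":50},{"translation":[0.002,-0.004,-0.01],"rotation":[0.008,0.099,-0.025],"gripper":50}]
11 end [ 0.6188 -0.0281  0.2485]
```

Holding firmly, with 3 N of weight on the wrist. I continue the rotation.

Call:
move_arm(deltas=[{"translation":[-0.006,-0.004,-0.008],"rotation":[0.007,0.099,-0.025],"gripper":50},{"translation":[-0.006,-0.004,-0.008],"rotation":[0.007,0.099,-0.025],"gripper":50},{"translation":[-0.005,-0.004,-0.009],"rotation":[0.007,0.099,-0.025],"gripper":50},{"translation":[-0.004,-0.005,-0.009],"rotation":[0.007,0.099,-0.025],"gripper":50},{"translation":[-0.003,-0.005,-0.009],"rotation":[0.007,0.099,-0.025],"gripper":50},{"translation":[-0.002,-0.005,-0.009],"rotation":[0.007,0.099,-0.025],"gripper":50},{"translation":[-0.002,-0.005,-0.009],"rotation":[0.007,0.099,-0.025],"gripper":50},{"translation":[-0.001,-0.005,-0.01],"rotation":[0.007,0.099,-0.025],"gripper":50}])

```text
t: 5.4
eef_pos: [0.6146, -0.0239, 0.2432]
tcp_rot: [-176.7, -48.4, 167.0]
contact_force: [-0.4, 0.1, -3.6]
finger_gap: 0.639
finger_force: 65.5
```

Call:
move_arm(deltas=[{"translation":[0,-0.005,-0.009],"rotation":[0.007,0.099,-0.025],"gripper":50},{"translation":[0.001,-0.005,-0.009],"rotation":[0.007,0.099,-0.025],"gripper":50},{"translation":[0.002,-0.004,-0.01],"rotation":[0.008,0.099,-0.025],"gripper":50},{"translation":[0,0,0],"rotation":[0,0,0],"gripper":50},{"translation":[0,0,0],"rotation":[0,0,0],"gripper":50}])

```text
t: 5.82
eef_pos: [0.6192, -0.0277, 0.2467]
tcp_rot: [179.9, -61.6, 172.2]
contact_force: [-0.1, -0.6, -3.5]
finger_gap: 0.641
finger_force: 65.6
```

```bash
python3 - <<'E'
from h import *
s=observe();print(s['t'],s['finger_gap'],s['finger_force'],s['q'].round(1),s['eef_pos'],s['tcp_rot'],s['contact_force'])
T=tool(s);print('base',T[:3,:3]@BASE+T[:3,3],'axis',T[:3,:3]@BAX)
f=vision.grab_frame('scene');a=f['image'];P=pts(f)
hsv=cv2.cvtColor(a,cv2.COLOR_RGB2HSV)
m=(hsv[...,0]<16)&(hsv[...,1]>120)&(hsv[...,2]>50);m[:150]=0;m[320:]=0;m[:,:240]=0;m[:,420:]=0
w=cv2.resize(a[100:300,220:440,::-1],(660,600),interpolation=cv2.INTER_CUBIC);cv2.imwrite('pics/s2.png',w)
p=P[m];print(m.sum(),np.nanpercentile(p,[2,50,98],axis=0).round(4))
p,r=place([.664,-.0293,.15],-8);p2,_=place([.664,-.0293,.104],-8)
plan([(p,r,5),(p2,r,4)],50)
E
```

```text
5.8167 0.6412841154991429 65.61459302902222 [ -7.1  61.4  39.1   1.1 141.2 -88.9] [ 0.61924757 -0.02766457  0.24669566] [179.87175016 -61.63252419 172.23781232] [-0.08138814 -0.61028701 -3.49261499]
base [ 0.63573562 -0.02880085  0.19827469] axis [-0.00525185 -0.00162005  0.9999849 ]
65 [[ 0.6255 -0.0575  0.2044]
 [ 0.6397 -0.0545  0.2839]
 [ 0.6551 -0.0485  0.2932]]
[{"translation":[-0.046,0.003,-0.001],"rotation":[-0.0,0.002,0.001],"gripper":50},{"translation":[-0.046,0.003,-0.001],"rotation":[-0.0,0.002,0.001],"gripper":50},{"translation":[-0.045,0.003,-0.001],"rotation":[-0.0,0.002,0.0],"gripper":50},{"translation":[-0.046,0.002,-0.001],"rotation":[-0.001,0.002,0.001],"gripper":50},{"translation":[-0.045,0.003,-0.002],"rotation":[-0.0,0.001,0.0],"gripper":50},{"translation":[-0.041,-0.0,0.022],"rotation":[-0.0,0.0,0.0],"gripper":50},{"translation":[-0.041,-0.0,0.022],"rotation":[-0.0,0.0,0.0],"gripper":50},{"translation":[-0.04,-0.0,0.022],"rotation":[-0.0,0.0,0.0],"gripper":50}]
[{"translation":[-0.041,-0.0,0.021],"rotation":[-0.0,0.0,0.0],"gripper":50}]
9 end [ 0.6478 -0.0281  0.1524]
```

View pics/s2.png

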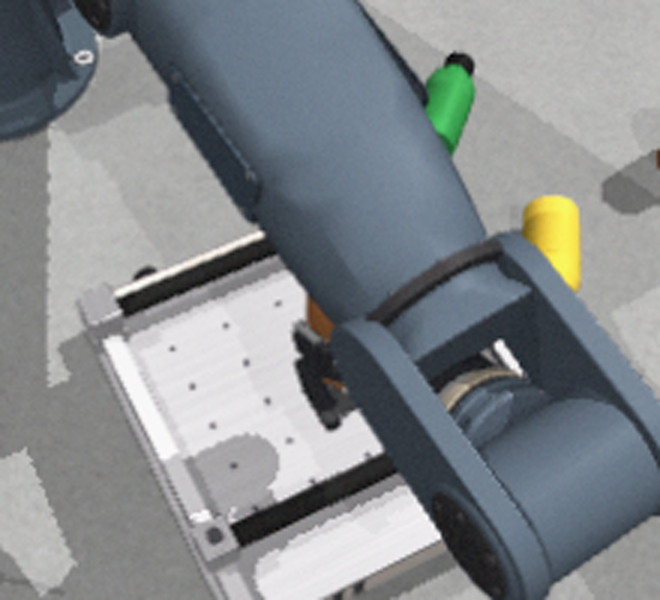

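The scene view shows the arm holding the bottle upright over the platform. The forearm hides most of it; the fingers are at (325,380) in the crop and the bottle's shoulder at (318,320). I move to the set-down spot and lower.

Call:
move_arm(deltas=[{"translation":[-0.046,0.003,-0.001],"rotation":[0,0.002,0],"gripper":50},{"translation":[-0.046,0.003,-0.001],"rotation":[0,0.002,0],"gripper":50},{"translation":[-0.046,0.003,-0.001],"rotation":[0,0.002,0],"gripper":50},{"translation":[-0.046,0.003,-0.001],"rotation":[0,0.002,0],"gripper":50},{"translation":[-0.046,0.003,-0.001],"rotation":[0,0.002,0],"gripper":50},{"translation":[0,0,0],"rotation":[0,0,0],"gripper":50}])

```text
t: 6.37
eef_pos: [0.6479, -0.0275, 0.1974]
tcp_rot: [179.7, -62.0, 172.4]
contact_force: [0.2, 0.1, -4.8]
finger_gap: 0.637
finger_force: 65.6
```

Call:
move_arm(deltas=[{"translation":[-0.041,0,0.022],"rotation":[0,0,0],"gripper":50},{"translation":[-0.041,0,0.022],"rotation":[0,0,0],"gripper":50},{"translation":[-0.031,0,0.016],"rotation":[0,0,0],"gripper":50},{"translation":[-0.031,0,0.016],"rotation":[0,0,0],"gripper":50},{"translation":[0,0,0],"rotation":[0,0,0],"gripper":50}])

```text
t: 6.78
eef_pos: [0.6474, -0.0274, 0.156]
tcp_rot: [179.5, -62.2, 172.6]
contact_force: [-0.6, 0.7, -4.2]
finger_gap: 0.64
finger_force: 65.6
```

```bash
python3 - <<'E'
from h import *
s=observe();print(s['t'],s['finger_gap'],s['finger_force'],s['q'].round(1),s['eef_pos'],s['tcp_rot'],s['contact_force'])
T=tool(s);print('base',T[:3,:3]@BASE+T[:3,3],'axis',T[:3,:3]@BAX)
for n in ('top','wrist'):
    f=vision.grab_frame(n);P=pts(f,None if n=='top' else T);hsv=cv2.cvtColor(f['image'],cv2.COLOR_RGB2HSV)
    if n=='wrist': cv2.imwrite('pics/w3.png',f['image'][...,::-1])
p2,r=place([.664,-.0293,.098],-8);p3,r=place([.664,-.0293,.094],-8)
plan([(p2,r,3),(p3,r,4)],50)
E
```

```text
6.7833 0.6401658598387497 65.62287211418152 [ -6.9  71.4  31.2   1.4 139.7 -88.7] [ 0.6473912  -0.02741996  0.15599355] [179.47035575 -62.21420657 172.6133087 ] [-0.64522231  0.70825184 -4.16226504]
base [ 0.66341261 -0.02832676  0.10741135] axis [ 0.0043785  -0.00622683  0.99997103]
[{"translation":[-0.013,-0.001,0.007],"rotation":[-0.0,-0.001,0.002],"gripper":50},{"translation":[-0.014,-0.001,0.007],"rotation":[-0.0,-0.001,0.002],"gripper":50},{"translation":[-0.013,-0.001,0.008],"rotation":[-0.0,-0.002,0.003],"gripper":50},{"translation":[-0.004,0.0,0.002],"rotation":[-0.0,0.0,-0.0],"gripper":50},{"translation":[-0.004,0.0,0.002],"rotation":[-0.0,0.0,-0.0],"gripper":50},{"translation":[-0.003,0.0,0.002],"rotation":[-0.0,0.0,-0.0],"gripper":50},{"translation":[-0.004,0.0,0.001],"rotation":[-0.0,0.0,-0.0],"gripper":50}]
7 end [ 0.6478 -0.0282  0.1424]
```

View pics/w3.png

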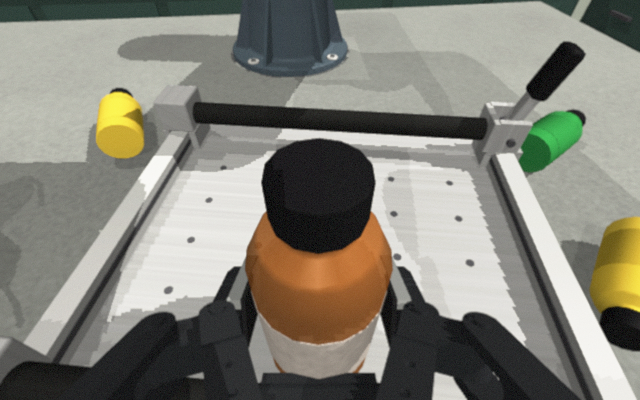

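The wrist view shows the bottle upright in the fingers (cap at (318,190)), the loose bar behind it at (340,120) and the lever standing at (550,80). I lower it in small steps.

Call:
move_arm(deltas=[{"translation":[-0.013,-0.001,0.007],"rotation":[0,-0.001,0.002],"gripper":50},{"translation":[-0.013,-0.001,0.007],"rotation":[0,-0.001,0.002],"gripper":50},{"translation":[-0.013,-0.001,0.008],"rotation":[0,-0.002,0.003],"gripper":50},{"translation":[0,0,0],"rotation":[0,0,0],"gripper":50}])

```text
t: 7.22
eef_pos: [0.6474, -0.0282, 0.1461]
tcp_rot: [-179.9, -61.9, 171.9]
contact_force: [0.1, 0.3, -4.1]
finger_gap: 0.64
finger_force: 65.6
```

Call:
move_arm(deltas=[{"translation":[-0.004,0,0.002],"rotation":[0,0,0],"gripper":50},{"translation":[-0.004,0,0.002],"rotation":[0,0,0],"gripper":50},{"translation":[0,0,0],"rotation":[0,0,0],"gripper":50}])

```text
t: 7.47
eef_pos: [0.6477, -0.0281, 0.1446]
tcp_rot: [-180.0, -61.9, 172.0]
contact_force: [-0.3, -0.1, -2.7]
finger_gap: 0.644
finger_force: 65.6
```

```bash
python3 - <<'E'
from h import *
s=observe();print(s['t'],s['eef_pos'],s['tcp_rot'],s['contact_force'],s['ft_torque'])
T=tool(s);print('base',T[:3,:3]@BASE+T[:3,3],'axis',T[:3,:3]@BAX)
E
```

```text
7.4667 [ 0.6476528  -0.02811718  0.14457257] [-179.97906876  -61.8921005   171.98472104] [-0.27206342 -0.06791881 -2.68233618] [-0.08980506 -0.89462166  0.01471542]
base [ 0.66391272 -0.02931723  0.09607605] axis [-5.98014945e-04 -1.01541429e-03  9.99999306e-01]
```

Call:
move_arm(deltas=[{"translation":[-0.003,0,0.0015],"rotation":[0,0,0],"gripper":50},{"translation":[-0.002,0,0.001],"rotation":[0,0,0],"gripper":50},{"translation":[0,0,0],"rotation":[0,0,0],"gripper":50}])

```text
t: 7.72
eef_pos: [0.6478, -0.0282, 0.1441]
tcp_rot: [-180.0, -61.9, 172.0]
contact_force: [-0.3, 0.6, 2.3]
finger_gap: 0.634
finger_force: 66.1
```

Contact made, so I release.

Call:
move_arm(deltas=[{"translation":[0,0,0],"rotation":[0,0,0],"gripper":62},{"translation":[0,0,0],"rotation":[0,0,0],"gripper":70},{"translation":[0,0,0],"rotation":[0,0,0],"gripper":85},{"translation":[0,0,0],"rotation":[0,0,0],"gripper":85},{"translation":[0,0,0],"rotation":[0,0,0],"gripper":85},{"translation":[0,0,0],"rotation":[0,0,0],"gripper":85}])

```text
t: 8.22
eef_pos: [0.6477, -0.0282, 0.1433]
tcp_rot: [-180.0, -61.9, 172.0]
contact_force: [-0.1, -0.1, 0.9]
finger_gap: 0.998
finger_force: 0.0
```

```bash
python3 - <<'E'
from h import *
s=observe();print(s['t'],s['finger_gap'],s['finger_force'],s['eef_pos'],s['contact_force'],s['q'].round(1))
f=vision.grab_frame('wrist');cv2.imwrite('pics/w4.png',f['image'][...,::-1])
p=s['eef_pos'];r=R.from_euler('xyz',s['tcp_rot'],degrees=True)
# up 150 mm, slightly outward, then untilt to down while moving toward the -y end of the clamp bar
CB=np.array([.478,.0132]);t=CB-.095*Y;print('bar grip',t)
plan([(p+[.015,0,.06],r),(p+[.02,0,.15],r),([.60,-.09,.33],tilt(-13.35,0),16)],85)
E
```

```text
8.2167 0.9978997331713576 0.0 [ 0.64767507 -0.02818546  0.14327417] [-0.07299096 -0.10241398  0.94093446] [ -7.   72.   31.4   1.4 138.5 -88.5]
bar grip [ 0.4560646  -0.07923289]
[{"translation":[0.092,0.004,-0.083],"rotation":[-0.0,0.0,0.0],"gripper":85},{"translation":[0.092,0.004,-0.082],"rotation":[-0.0,0.0,0.0],"gripper":85},{"translation":[0.103,0.001,-0.063],"rotation":[-0.0,0.0,0.0],"gripper":85},{"translation":[0.102,0.001,-0.062],"rotation":[-0.0,0.0,0.0],"gripper":85},{"translation":[0.103,0.001,-0.063],"rotation":[-0.0,0.0,0.0],"gripper":85},{"translation":[0.015,-0.018,0.009],"rotation":[-0.004,-0.086,0.007],"gripper":85},{"translation":[0.015,-0.018,0.007],"rotation":[-0.004,-0.086,0.007],"gripper":85},{"translation":[0.016,-0.018,0.006],"rotation":[-0.004,-0.086,0.007],"gripper":85}]
[{"translation":[0.016,-0.018,0.005],"rotation":[-0.004,-0.086,0.007],"gripper":85},{"translation":[0.016,-0.018,0.004],"rotation":[-0.004,-0.086,0.007],"gripper":85},{"translation":[0.017,-0.018,0.003],"rotation":[-0.004,-0.086,0.007],"gripper":85},{"translation":[0.017,-0.018,0.002],"rotation":[-0.004,-0.086,0.007],"gripper":85},{"translation":[0.016,-0.018,0.001],"rotation":[-0.004,-0.086,0.006],"gripper":85},{"translation":[0.016,-0.019,-0.001],"rotation":[-0.004,-0.086,0.007],"gripper":85},{"translation":[0.016,-0.019,-0.002],"rotation":[-0.004,-0.086,0.006],"gripper":85},{"translation":[0.016,-0.019,-0.003],"rotation":[-0.004,-0.086,0.007],"gripper":85}]
[{"translation":[0.016,-0.018,-0.004],"rotation":[-0.004,-0.086,0.007],"gripper":85},{"translation":[0.015,-0.019,-0.005],"rotation":[-0.004,-0.086,0.006],"gripper":85},{"translation":[0.015,-0.019,-0.006],"rotation":[-0.004,-0.085,0.007],"gripper":85},{"translation":[0.015,-0.019,-0.007],"rotation":[-0.005,-0.086,0.006],"gripper":85},{"translation":[0.013,-0.018,-0.008],"rotation":[-0.004,-0.085,0.007],"gripper":85}]
21 end [ 0.6001 -0.09    0.33  ]
```

View pics/w4.png

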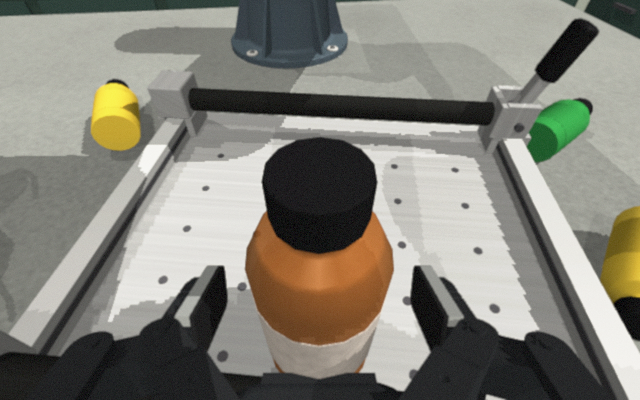

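The wrist view shows the bottle standing free, with gaps to both open fingers at (205,300) and (430,300). I retreat straight up.

Call:
move_arm(deltas=[{"translation":[0.045,0.002,-0.041],"rotation":[0,0,0],"gripper":85},{"translation":[0.092,0.004,-0.082],"rotation":[0,0,0],"gripper":85},{"translation":[0.103,0.001,-0.063],"rotation":[0,0,0],"gripper":85},{"translation":[0.103,0.001,-0.063],"rotation":[0,0,0],"gripper":85},{"translation":[0.103,0.001,-0.063],"rotation":[0,0,0],"gripper":85},{"translation":[0.06,0,-0.03],"rotation":[0,0,0],"gripper":85},{"translation":[0,0,0],"rotation":[0,0,0],"gripper":85}])

```text
t: 8.85
eef_pos: [0.6639, -0.0281, 0.2995]
tcp_rot: [-180.0, -61.5, 172.0]
contact_force: [0.3, -0.1, 0.8]
finger_gap: 0.996
finger_force: 0.0
```

```bash
python3 - <<'E'
from h import *
s=observe();print(s['t'],s['eef_pos'],s['contact_force'],s['q'].round(1))
f=vision.grab_frame('top');I=f['image'];P=pts(f)
p=s['eef_pos']
plan([([.60,-.085,.34],tilt(-13.35,-8),10),([.456,-.0792,.23],tilt(-13.35,0))],85)
E
```

```text
8.85 [ 0.66390562 -0.02810957  0.29949792] [ 0.26552622 -0.06967884  0.75546974] [ -6.8  69.2  16.2   2.5 156.1 -87.2]
[{"translation":[0.026,-0.026,0.011],"rotation":[-0.007,-0.119,0.01],"gripper":85},{"translation":[0.026,-0.026,0.009],"rotation":[-0.007,-0.119,0.01],"gripper":85},{"translation":[0.027,-0.027,0.006],"rotation":[-0.007,-0.119,0.01],"gripper":85},{"translation":[0.027,-0.027,0.003],"rotation":[-0.007,-0.119,0.01],"gripper":85},{"translation":[0.027,-0.027,0.001],"rotation":[-0.007,-0.119,0.01],"gripper":85},{"translation":[0.027,-0.027,-0.002],"rotation":[-0.007,-0.119,0.01],"gripper":85},{"translation":[0.026,-0.028,-0.005],"rotation":[-0.007,-0.119,0.01],"gripper":85},{"translation":[0.026,-0.028,-0.007],"rotation":[-0.007,-0.12,0.01],"gripper":85}]
[{"translation":[0.025,-0.027,-0.009],"rotation":[-0.007,-0.119,0.011],"gripper":85},{"translation":[0.023,-0.028,-0.012],"rotation":[-0.007,-0.12,0.01],"gripper":85},{"translation":[0.083,-0.018,0.086],"rotation":[-0.0,-0.03,0.0],"gripper":85},{"translation":[0.085,-0.018,0.084],"rotation":[-0.0,-0.03,0.0],"gripper":85},{"translation":[0.087,-0.019,0.082],"rotation":[-0.0,-0.029,0.0],"gripper":85},{"translation":[0.089,-0.018,0.079],"rotation":[-0.0,-0.03,0.0],"gripper":85},{"translation":[0.091,-0.019,0.077],"rotation":[-0.0,-0.029,0.0],"gripper":85},{"translation":[0.093,-0.018,0.076],"rotation":[-0.0,-0.03,0.0],"gripper":85}]
16 end [ 0.4559 -0.0791  0.23  ]
```

```bash
python3 - <<'E'
from h import *
plan([([.60,-.06,.34],tilt(-13.35,-8),9),([.4136,-.0583,.25],tilt(-13.35,0),7)],85)
E
```

```text
[{"translation":[0.029,-0.018,0.014],"rotation":[-0.008,-0.132,0.011],"gripper":85},{"translation":[0.03,-0.018,0.011],"rotation":[-0.008,-0.132,0.011],"gripper":85},{"translation":[0.031,-0.019,0.007],"rotation":[-0.008,-0.133,0.011],"gripper":85},{"translation":[0.032,-0.019,0.004],"rotation":[-0.008,-0.132,0.011],"gripper":85},{"translation":[0.032,-0.019,0.001],"rotation":[-0.008,-0.133,0.011],"gripper":85},{"translation":[0.031,-0.02,-0.003],"rotation":[-0.008,-0.132,0.011],"gripper":85},{"translation":[0.031,-0.02,-0.006],"rotation":[-0.007,-0.133,0.012],"gripper":85},{"translation":[0.03,-0.02,-0.01],"rotation":[-0.008,-0.132,0.011],"gripper":85}]
[{"translation":[0.028,-0.02,-0.013],"rotation":[-0.007,-0.133,0.012],"gripper":85},{"translation":[0.096,-0.024,0.065],"rotation":[-0.0,-0.025,-0.0],"gripper":85},{"translation":[0.097,-0.024,0.064],"rotation":[-0.0,-0.025,-0.0],"gripper":85},{"translation":[0.098,-0.023,0.062],"rotation":[-0.0,-0.026,-0.0],"gripper":85},{"translation":[0.099,-0.024,0.06],"rotation":[-0.0,-0.025,-0.0],"gripper":85},{"translation":[0.101,-0.023,0.057],"rotation":[-0.0,-0.026,-0.0],"gripper":85},{"translation":[0.102,-0.024,0.056],"rotation":[-0.0,-0.025,-0.0],"gripper":85},{"translation":[0.102,-0.023,0.053],"rotation":[-0.0,-0.026,-0.0],"gripper":85}]
16 end [ 0.4137 -0.0583  0.25  ]
```

Call:
move_arm(deltas=[{"translation":[0.029,-0.018,0.014],"rotation":[-0.008,-0.132,0.011],"gripper":85},{"translation":[0.03,-0.018,0.011],"rotation":[-0.008,-0.132,0.011],"gripper":85},{"translation":[0.031,-0.019,0.007],"rotation":[-0.008,-0.132,0.011],"gripper":85},{"translation":[0.032,-0.019,0.004],"rotation":[-0.008,-0.132,0.011],"gripper":85},{"translation":[0.032,-0.019,0.001],"rotation":[-0.008,-0.132,0.011],"gripper":85},{"translation":[0.031,-0.02,-0.003],"rotation":[-0.008,-0.132,0.011],"gripper":85},{"translation":[0.031,-0.02,-0.006],"rotation":[-0.007,-0.132,0.012],"gripper":85},{"translation":[0.03,-0.02,-0.01],"rotation":[-0.008,-0.132,0.011],"gripper":85}])

```text
t: 9.57
eef_pos: [0.6063, -0.0568, 0.3329]
tcp_rot: [-179.7, -14.1, 167.1]
contact_force: [0.9, -0.5, 0.6]
finger_gap: 0.995
finger_force: 0.0
```

Call:
move_arm(deltas=[{"translation":[0.028,-0.02,-0.013],"rotation":[-0.007,-0.132,0.012],"gripper":85},{"translation":[0.096,-0.024,0.065],"rotation":[0,-0.025,0],"gripper":85},{"translation":[0.097,-0.024,0.064],"rotation":[0,-0.025,0],"gripper":85},{"translation":[0.098,-0.024,0.062],"rotation":[0,-0.025,0],"gripper":60},{"translation":[0.099,-0.024,0.06],"rotation":[0,-0.025,0],"gripper":30},{"translation":[0.101,-0.024,0.057],"rotation":[0,-0.025,0],"gripper":0},{"translation":[0.102,-0.024,0.056],"rotation":[0,-0.025,0],"gripper":0},{"translation":[0.102,-0.024,0.053],"rotation":[0,-0.025,0],"gripper":0}])

```text
t: 10.23
eef_pos: [0.4107, -0.0586, 0.2482]
tcp_rot: [-180.0, -0.6, 166.6]
contact_force: [1.1, 0.3, 0.4]
finger_gap: 0.293
finger_force: 0.0
```

Call:
move_arm(deltas=[{"translation":[0,0,0],"rotation":[0,0,0],"gripper":0}])

```text
t: 10.32
eef_pos: [0.4067, -0.0579, 0.2462]
tcp_rot: [-180.0, -0.9, 166.6]
contact_force: [0.4, -0.1, -0.0]
finger_gap: 0.14
finger_force: 0.0
```

```bash
cat >> h.py <<'E'
def bottle():
    """find the standing bottle between the bars from both cameras: cap top + brown"""
    for n in('top','scene'):
        f=vision.grab_frame(n);I=f['image'];P=pts(f)
        a=(P[...,:2]-PM)@X;b=(P[...,:2]-PM)@Y;z=P[...,2]
        m=(abs(b)<.06)&(a<.09)&(a>-.09)&(z>.216)&(z<.228)
        if m.sum(): q=P[m];c=(np.nanpercentile(q,3,axis=0)+np.nanpercentile(q,97,axis=0))/2;print(n,'cap n',m.sum(),c.round(4),'platform xy',((c[:2]-PM)@X).round(4),((c[:2]-PM)@Y).round(4))
        m=(abs(b)<.125)&(a<.095)&(z>.12)&(z<.142)&(I.max(2)<55)&((a<.02)|(a<.07)&(abs(b)>.05))
        if m.sum()>20:print(n,'bar n',m.sum(),'a',np.nanmedian(a[m]).round(4))
        m=(b>.13)&(b<.26)&(a>-.2)&(a<.15)&(z>.11)&(I.max(2)<60)
        if m.sum()>5:print(n,'lever n',m.sum(),[np.nanpercentile(v[m],[5,50,95]).round(4).tolist() for v in(a,b,z)])
E
python3 - <<'E'
from h import *
s=observe();print(s['t'],s['eef_pos'],s['tcp_rot'],s['finger_gap'],s['q'].round(1))
bottle()
plan([([.4136,-.0583,.112],tilt(-13.35,0),5)],0)
E
```

```text
10.3167 [ 0.40670916 -0.05785767  0.24624791] [-179.95028865   -0.92529219  166.62914211] 0.13972596226447673 [-1.46e+01  4.70e+00  1.12e+02 -1.00e-01  6.42e+01 -9.11e+01]
top cap n 121 [ 0.663  -0.0315  0.2231] platform xy 0.0579 -0.0023
top bar n 336 a -0.1348
top lever n 109 [[-0.1435, -0.1336, 0.0985], [0.1318, 0.1565, 0.1707], [0.1326, 0.1834, 0.2035]]
scene cap n 158 [ 0.665  -0.0305  0.2212] platform xy 0.0596 -0.0009
scene bar n 551 a -0.1297
scene lever n 112 [[-0.1414, -0.1294, 0.1034], [0.1326, 0.1599, 0.1705], [0.1334, 0.1815, 0.2019]]
[{"translation":[-0.002,0.001,0.11],"rotation":[-0.0,-0.003,-0.0],"gripper":0},{"translation":[-0.002,0.001,0.11],"rotation":[-0.0,-0.003,-0.0],"gripper":0},{"translation":[-0.002,0.001,0.11],"rotation":[-0.0,-0.002,-0.0],"gripper":0},{"translation":[-0.002,0.0,0.109],"rotation":[-0.0,-0.003,-0.0],"gripper":0},{"translation":[-0.002,0.001,0.11],"rotation":[-0.001,-0.002,-0.001],"gripper":0}]
5 end [ 0.4136 -0.0583  0.1119]
```

The bottle stands at platform (0.059, -0.002), 3 mm short of the fixed bar. I lower behind the loose bar and push.

Call:
move_arm(deltas=[{"translation":[-0.002,0,0.11],"rotation":[0,-0.003,0],"gripper":0},{"translation":[-0.002,0,0.11],"rotation":[0,-0.003,0],"gripper":0},{"translation":[-0.002,0,0.11],"rotation":[0,-0.003,0],"gripper":0},{"translation":[-0.002,0,0.11],"rotation":[0,-0.003,0],"gripper":0},{"translation":[-0.002,0,0.11],"rotation":[0,-0.003,0],"gripper":0},{"translation":[0,0,0],"rotation":[0,0,0],"gripper":0}])

```text
t: 10.92
eef_pos: [0.4132, -0.0589, 0.1086]
tcp_rot: [-180.0, -0.2, 166.6]
contact_force: [-1.0, 0.5, -0.4]
finger_gap: -0.004
finger_force: 0.0
```

Call:
move_arm(deltas=[{"translation":[-0.04,0,0],"rotation":[0,0,0],"gripper":0},{"translation":[-0.04,0,0],"rotation":[0,0,0],"gripper":0},{"translation":[-0.02,0,0],"rotation":[0,0,0],"gripper":0},{"translation":[-0.02,0,0],"rotation":[0,0,0],"gripper":0},{"translation":[-0.03,0,0],"rotation":[0,0,0],"gripper":0},{"translation":[-0.03,0,0],"rotation":[0,0,0],"gripper":0}])

```text
t: 11.42
eef_pos: [0.4593, -0.07, 0.1134]
tcp_rot: [-180.0, 0.2, 166.6]
contact_force: [-4.2, 1.6, 2.8]
finger_gap: 0.003
finger_force: 2.2
```

```bash
python3 - <<'E'
from h import *
s=observe();d=s['eef_pos'][:2]-PM;print(s['t'],s['eef_pos'],s['tcp_rot'],'ab',d@X,d@Y,s['contact_force']);bottle()
E
```

```text
11.4167 [ 0.4592582  -0.06996673  0.11340464] [-179.95702121    0.1948866   166.63569063] ab -0.13146463034360686 -0.08675600186631707 [-4.21395135  1.55600422  2.8455601 ]
top cap n 122 [ 0.6635 -0.0315  0.223 ] platform xy 0.0584 -0.0021
top bar n 328 a -0.1111
top lever n 104 [[-0.119, -0.1096, 0.0981], [0.1327, 0.1567, 0.1711], [0.131, 0.1845, 0.2028]]
scene cap n 157 [ 0.6648 -0.0309  0.2217] platform xy 0.0595 -0.0013
scene bar n 608 a -0.1043
scene lever n 126 [[-0.1162, -0.1035, 0.1027], [0.1314, 0.16, 0.1706], [0.1313, 0.183, 0.2013]]
```

Call:
move_arm(deltas=[{"translation":[-0.04,0,0],"rotation":[0,0,0],"gripper":0},{"translation":[-0.04,0,0],"rotation":[0,0,0],"gripper":0},{"translation":[-0.04,0,0],"rotation":[0,0,0],"gripper":0},{"translation":[-0.04,0,0],"rotation":[0,0,0],"gripper":0},{"translation":[-0.04,0,0],"rotation":[0,0,0],"gripper":0},{"translation":[-0.04,0,0],"rotation":[0,0,0],"gripper":0},{"translation":[-0.04,0,0],"rotation":[0,0,0],"gripper":0},{"translation":[-0.04,0,0],"rotation":[0,0,0],"gripper":0}])

```text
t: 12.18
eef_pos: [0.5367, -0.0883, 0.1128]
tcp_rot: [-180.0, 0.1, 166.6]
contact_force: [-3.9, 1.0, 1.5]
finger_gap: 0.002
finger_force: 2.2
```

Call:
move_arm(deltas=[{"translation":[-0.04,0,0],"rotation":[0,0,0],"gripper":0},{"translation":[-0.03,0,0],"rotation":[0,0,0],"gripper":0},{"translation":[-0.03,0,0],"rotation":[0,0,0],"gripper":0},{"translation":[-0.02,0,0],"rotation":[0,0,0],"gripper":0},{"translation":[0,0,0],"rotation":[0,0,0],"gripper":0}])

```text
t: 12.6
eef_pos: [0.5665, -0.0955, 0.1129]
tcp_rot: [-180.0, 0.2, 166.6]
contact_force: [0.5, 0.4, -0.2]
finger_gap: 0.003
finger_force: 0.0
```

```bash
python3 - <<'E'
from h import *
s=observe();d=s['eef_pos'][:2]-PM;print(s['t'],s['eef_pos'],s['tcp_rot'],'ab',d@X,d@Y,s['contact_force']);bottle()
E
```

```text
12.6 [ 0.56650912 -0.09551294  0.11286341] [-179.95507761    0.22359015  166.63495047] ab -0.021213275440432108 -0.08684777222490268 [ 0.46278621  0.39500683 -0.23704995]
top cap n 121 [ 0.6634 -0.0315  0.2231] platform xy 0.0583 -0.0022
top bar n 322 a -0.0017
top lever n 100 [[-0.0099, -0.0, 0.0994], [0.133, 0.1577, 0.1712], [0.132, 0.1854, 0.2023]]
scene cap n 166 [ 0.6314 -0.0377  0.222 ] platform xy 0.0285 -0.0156
scene bar n 634 a 0.003
scene lever n 124 [[-0.0056, 0.0054, 0.104], [0.1315, 0.1605, 0.1709], [0.1323, 0.1837, 0.201]]
```

Call:
move_arm(deltas=[{"translation":[-0.02,0,0],"rotation":[0,0,0],"gripper":0},{"translation":[-0.02,0,0],"rotation":[0,0,0],"gripper":0},{"translation":[-0.016,0,0],"rotation":[0,0,0],"gripper":0},{"translation":[-0.008,0,0],"rotation":[0,0,0],"gripper":0},{"translation":[-0.008,0,0],"rotation":[0,0,0],"gripper":0},{"translation":[-0.008,0,0],"rotation":[0,0,0],"gripper":0},{"translation":[0,0,0],"rotation":[0,0,0],"gripper":0}])

```text
t: 13.28
eef_pos: [0.5854, -0.1, 0.113]
tcp_rot: [-180.0, 0.2, 166.6]
contact_force: [-1.6, -0.3, 0.1]
finger_gap: -0.003
finger_force: 0.7
```

Call:
move_arm(deltas=[{"translation":[-0.006,0,0],"rotation":[0,0,0],"gripper":0},{"translation":[0,0,0],"rotation":[0,0,0],"gripper":0}])

```text
t: 13.45
eef_pos: [0.5866, -0.1003, 0.1129]
tcp_rot: [-180.0, 0.2, 166.6]
contact_force: [-2.6, 0.3, 1.2]
finger_gap: -0.001
finger_force: 1.2
```

```bash
python3 - <<'E'
from h import *
s=observe();d=s['eef_pos'][:2]-PM;print(s['t'],s['eef_pos'],s['tcp_rot'],'ab',d@X,d@Y,s['contact_force']);bottle()
E
```

```text
13.45 [ 0.58659434 -0.10029526  0.11293709] [-1.79954814e+02  1.66901796e-01  1.66631321e+02] ab -0.0005665771911763963 -0.08686321534511873 [-2.63508484  0.3344276   1.18717603]
top cap n 119 [ 0.6634 -0.0314  0.2234] platform xy 0.0583 -0.0021
top bar n 254 a 0.0166
top lever n 95 [[0.0106, 0.0199, 0.0992], [0.1323, 0.1577, 0.1709], [0.1331, 0.1871, 0.2035]]
scene cap n 160 [ 0.6418 -0.0396  0.2214] platform xy 0.0391 -0.015
scene bar n 468 a 0.0227
scene lever n 132 [[0.014, 0.0254, 0.1029], [0.1316, 0.1598, 0.1699], [0.1321, 0.183, 0.2018]]
```

Call:
move_arm(deltas=[{"translation":[-0.006,0,0],"rotation":[0,0,0],"gripper":0},{"translation":[-0.004,0,0],"rotation":[0,0,0],"gripper":0},{"translation":[0,0,0],"rotation":[0,0,0],"gripper":0}])

```text
t: 13.8
eef_pos: [0.5887, -0.1008, 0.1129]
tcp_rot: [-180.0, 0.1, 166.6]
contact_force: [-4.8, 0.4, 2.3]
finger_gap: 0.0
finger_force: 2.4
```

Call:
move_arm(deltas=[{"translation":[-0.006,0,0],"rotation":[0,0,0],"gripper":0},{"translation":[0,0,0],"rotation":[0,0,0],"gripper":0}])

```text
t: 13.97
eef_pos: [0.59, -0.1011, 0.1129]
tcp_rot: [-180.0, 0.1, 166.6]
contact_force: [-4.5, 0.8, 3.2]
finger_gap: -0.002
finger_force: 2.8
```

Call:
move_arm(deltas=[{"translation":[-0.006,0,0],"rotation":[0,0,0],"gripper":0},{"translation":[0,0,0],"rotation":[0,0,0],"gripper":0}])

```text
t: 14.13
eef_pos: [0.5905, -0.1012, 0.1129]
tcp_rot: [-180.0, -0.1, 166.6]
contact_force: [-11.4, 1.3, 6.5]
finger_gap: -0.004
finger_force: 6.0
```

```bash
python3 - <<'E'
from h import *
s=observe();d=s['eef_pos'][:2]-PM;print(s['t'],'ab',d@X,d@Y,s['contact_force']);bottle()
E
```

```text
14.1333 ab 0.0034590378469501262 -0.08683976302198865 [-11.38223527   1.32119397   6.47441827]
top cap n 123 [ 0.6658 -0.0315  0.2227] platform xy 0.0606 -0.0016
top bar n 221 a 0.0198
top lever n 100 [[0.0139, 0.0246, 0.0987], [0.1326, 0.1578, 0.1714], [0.1325, 0.1835, 0.2032]]
scene cap n 167 [ 0.6456 -0.0393  0.2212] platform xy 0.0428 -0.0139
scene bar n 445 a 0.027
scene lever n 129 [[0.0178, 0.0291, 0.1041], [0.131, 0.1594, 0.1696], [0.1318, 0.1829, 0.2013]]
```

Call:
move_arm(deltas=[{"translation":[-0.004,0,0],"rotation":[0,0,0],"gripper":0},{"translation":[0,0,0],"rotation":[0,0,0],"gripper":0},{"translation":[0,0,0],"rotation":[0,0,0],"gripper":0}])

```text
t: 14.48
eef_pos: [0.5907, -0.1012, 0.1128]
tcp_rot: [-180.0, -0.2, 166.6]
contact_force: [-16.3, 2.3, 10.7]
finger_gap: 0.001
finger_force: 8.4
```

The force rises steadily at constant position (16 N), so the bottle is snug. I back off and plan the lever sweep.

```bash
python3 - <<'E'
from h import *
def W(a,b,z): return np.r_[PM+a*X+b*Y,z]
r=tilt(-13.35,0)
plan([(W(-.03,-.087,.113),r,2),(W(-.03,-.087,.27),r,5),(W(.024,.10,.27),r,6),(W(.024,.11,.185),r,3)],0)
E
```

```text
[{"translation":[0.067,-0.0,-0.0],"rotation":[-0.001,-0.002,-0.0],"gripper":0},{"translation":[0.067,-0.001,-0.0],"rotation":[-0.0,-0.002,-0.0],"gripper":0},{"translation":[0.0,0.0,-0.126],"rotation":[-0.0,0.0,-0.0],"gripper":0},{"translation":[0.0,0.0,-0.126],"rotation":[-0.0,0.0,-0.0],"gripper":0},{"translation":[0.0,0.0,-0.125],"rotation":[-0.0,0.0,-0.0],"gripper":0},{"translation":[0.0,0.0,-0.126],"rotation":[-0.0,0.0,-0.0],"gripper":0},{"translation":[0.0,0.0,-0.125],"rotation":[-0.0,0.0,-0.0],"gripper":0},{"translation":[-0.036,0.125,-0.0],"rotation":[-0.0,0.0,-0.0],"gripper":0}]
[{"translation":[-0.036,0.125,-0.0],"rotation":[-0.0,0.0,-0.0],"gripper":0},{"translation":[-0.036,0.125,-0.0],"rotation":[-0.0,0.0,-0.0],"gripper":0},{"translation":[-0.036,0.124,-0.0],"rotation":[-0.0,0.0,-0.0],"gripper":0},{"translation":[-0.036,0.125,-0.0],"rotation":[-0.0,0.0,-0.0],"gripper":0},{"translation":[-0.036,0.124,-0.0],"rotation":[-0.0,0.0,-0.0],"gripper":0},{"translation":[0.0,0.013,0.113],"rotation":[-0.0,0.0,-0.0],"gripper":0},{"translation":[0.0,0.014,0.113],"rotation":[-0.0,0.0,-0.0],"gripper":0},{"translation":[0.0,0.013,0.114],"rotation":[-0.0,0.0,-0.0],"gripper":0}]
16 end [0.656  0.0855 0.1849]
```

Call:
move_arm(deltas=[{"translation":[0.067,0,0],"rotation":[0,-0.002,0],"gripper":0},{"translation":[0.067,0,0],"rotation":[0,-0.002,0],"gripper":0},{"translation":[0,0,-0.125],"rotation":[0,0,0],"gripper":0},{"translation":[0,0,-0.125],"rotation":[0,0,0],"gripper":0},{"translation":[0,0,-0.125],"rotation":[0,0,0],"gripper":0},{"translation":[0,0,-0.125],"rotation":[0,0,0],"gripper":0},{"translation":[0,0,-0.125],"rotation":[0,0,0],"gripper":0},{"translation":[-0.036,0.125,0],"rotation":[0,0,0],"gripper":0}])

```text
t: 15.15
eef_pos: [0.5769, -0.0685, 0.2762]
tcp_rot: [-179.9, 1.0, 166.5]
contact_force: [0.1, 0.0, 0.7]
finger_gap: -0.0
finger_force: 0.0
```

Call:
move_arm(deltas=[{"translation":[-0.036,0.125,0],"rotation":[0,0,0],"gripper":0},{"translation":[-0.036,0.125,0],"rotation":[0,0,0],"gripper":0},{"translation":[-0.036,0.125,0],"rotation":[0,0,0],"gripper":0},{"translation":[-0.036,0.125,0],"rotation":[0,0,0],"gripper":0},{"translation":[-0.036,0.125,0],"rotation":[0,0,0],"gripper":0},{"translation":[0,0,0.05],"rotation":[0,0,0],"gripper":0},{"translation":[0,0,0],"rotation":[0,0,0],"gripper":0}])

```text
t: 15.73
eef_pos: [0.6553, 0.0776, 0.2545]
tcp_rot: [-179.9, 0.2, 166.8]
contact_force: [0.1, 0.5, -0.9]
finger_gap: -0.004
finger_force: 0.0
```

```bash
python3 - <<'E'
from h import *
def W(a,b,z): return np.r_[PM+a*X+b*Y,z]
r=tilt(-13.35,0)
s=observe();d=s['eef_pos'][:2]-PM;print(s['t'],s['eef_pos'],'ab',d@X,d@Y,s['contact_force'],s['q'].round(1));bottle()
print('approach');plan([(W(.024,.11,.185),r,3)],0)
T=np.eye(4);T[:3,:3]=r.as_matrix();T[:3,3]=W(.024,.11,.185)
print('sweep');plan([(W(.024,.150,.185),r,4),(W(.024,.166,.181),r,2),(W(.024,.180,.173),r,2),(W(.024,.191,.162),r,3),(W(.024,.200,.149),r,3),(W(.024,.205,.134),r,4)],0,T)
E
```

```text
15.7333 [0.65525033 0.07761261 0.25447188] ab 0.02515543953758483 0.10208978257551454 [ 0.08018715  0.51220198 -0.87404402] [  2.8  30.5  75.4  -0.1  73.9 -74. ]
top cap n 122 [ 0.6661 -0.0315  0.2232] platform xy 0.0609 -0.0016
top bar n 223 a 0.0195
top lever n 243 [[-0.0344, -0.0049, 0.0399], [0.1303, 0.139, 0.1616], [0.2038, 0.5506, 0.5699]]
scene cap n 163 [ 0.6671 -0.0312  0.221 ] platform xy 0.0619 -0.0011
scene bar n 417 a 0.0273
scene lever n 279 [[-0.0109, 0.0329, 0.0979], [0.1312, 0.1541, 0.1678], [0.1356, 0.3177, 0.5514]]
approach
[{"translation":[0.002,0.013,0.095],"rotation":[-0.0,0.002,-0.0],"gripper":0},{"translation":[0.002,0.013,0.095],"rotation":[-0.001,0.002,-0.0],"gripper":0},{"translation":[0.003,0.013,0.096],"rotation":[-0.0,0.003,-0.0],"gripper":0}]
3 end [0.6559 0.0856 0.1849]
sweep
[{"translation":[-0.0,0.04,0.0],"rotation":[0.0,0.0,0.0],"gripper":0},{"translation":[-0.0,0.04,0.0],"rotation":[0.0,0.0,0.0],"gripper":0},{"translation":[-0.0,0.04,0.0],"rotation":[0.0,0.0,0.0],"gripper":0},{"translation":[-0.0,0.04,0.0],"rotation":[0.0,0.0,0.0],"gripper":0},{"tr
[... 324 characters left out ...]
":[0.0,0.0,0.0],"gripper":0},{"translation":[0.0,0.014,0.014],"rotation":[0.0,0.0,0.0],"gripper":0},{"translation":[0.0,0.015,0.015],"rotation":[0.0,0.0,0.0],"gripper":0},{"translation":[0.0,0.012,0.017],"rotation":[0.0,0.0,0.0],"gripper":0},{"translation":[0.0,0.012,0.017],"rotation":[0.0,0.0,0.0],"gripper":0},{"translation":[0.0,0.012,0.018],"rotation":[0.0,0.0,0.0],"gripper":0},{"translation":[0.0,0.005,0.015],"rotation":[0.0,0.0,0.0],"gripper":0},{"translation":[0.0,0.005,0.015],"rotation":[0.0,0.0,0.0],"gripper":0}]
[{"translation":[0.0,0.005,0.015],"rotation":[0.0,0.0,0.0],"gripper":0},{"translation":[0.0,0.005,0.015],"rotation":[0.0,0.0,0.0],"gripper":0}]
18 end [0.6779 0.178  0.134 ]
```

Call:
move_arm(deltas=[{"translation":[0.002,0.013,0.095],"rotation":[0,0.002,0],"gripper":0},{"translation":[0.002,0.013,0.095],"rotation":[0,0.002,0],"gripper":0},{"translation":[0.002,0.013,0.095],"rotation":[0,0.002,0],"gripper":0},{"translation":[0,0,0],"rotation":[0,0,0],"gripper":0}])

```text
t: 16.17
eef_pos: [0.6544, 0.0851, 0.1817]
tcp_rot: [-179.9, -0.3, 166.6]
contact_force: [-0.7, 0.4, -0.8]
finger_gap: -0.001
finger_force: 0.0
```

Call:
move_arm(deltas=[{"translation":[0,0.04,0],"rotation":[0,0,0],"gripper":0},{"translation":[0,0.04,0],"rotation":[0,0,0],"gripper":0},{"translation":[0,0.04,0],"rotation":[0,0,0],"gripper":0},{"translation":[0,0.04,0],"rotation":[0,0,0],"gripper":0},{"translation":[0,0.032,0.008],"rotation":[0,0,0],"gripper":0},{"translation":[0,0.032,0.008],"rotation":[0,0,0],"gripper":0}])

```text
t: 16.67
eef_pos: [0.6698, 0.1416, 0.1821]
tcp_rot: [-180.0, 0.1, 166.7]
contact_force: [0.4, -1.5, 0.1]
finger_gap: -0.001
finger_force: 0.5
```

```bash
python3 - <<'E'
from h import *
s=observe();d=s['eef_pos'][:2]-PM;print(s['t'],s['eef_pos'],'ab',d@X,d@Y,s['contact_force'])
f=vision.grab_frame('scene');P=pts(f);I=f['image'];a=(P[...,:2]-PM)@X;b=(P[...,:2]-PM)@Y;z=P[...,2]
w=f['image'][120:300,280:480,::-1];cv2.imwrite('pics/lev.png',cv2.resize(w,(660,594),interpolation=cv2.INTER_CUBIC))
E
```

```text
16.6667 [0.6697988  0.14155453 0.18211039] ab 0.024546660636578378 0.1676630679594526 [ 0.35119805 -1.53794418  0.1021662 ]
```

View pics/lev.png

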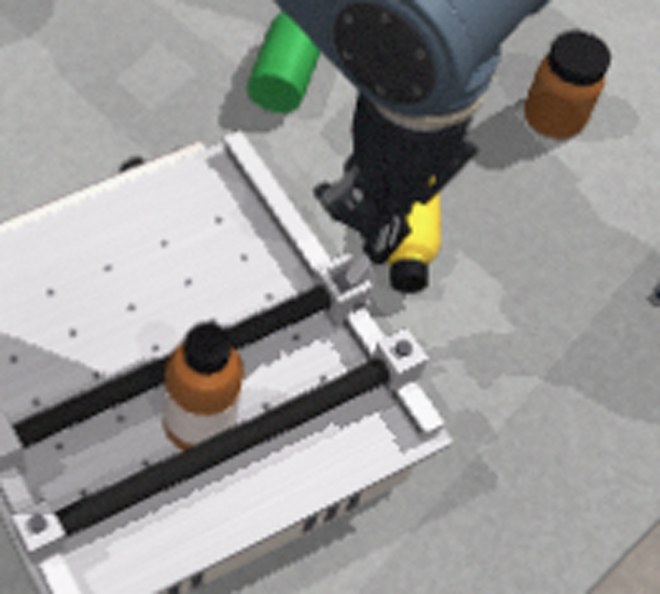

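The view shows the bottle upright between both bars at (205,385), and the gripper pushing the lever outward at (385,240) with the pivot at (345,280). I continue the sweep.

Call:
move_arm(deltas=[{"translation":[0,0.028,0.016],"rotation":[0,0,0],"gripper":0},{"translation":[0,0.022,0.016],"rotation":[0,0,0],"gripper":0},{"translation":[0,0.015,0.015],"rotation":[0,0,0],"gripper":0},{"translation":[0,0.015,0.015],"rotation":[0,0,0],"gripper":0},{"translation":[0,0.015,0.015],"rotation":[0,0,0],"gripper":0}])

```text
t: 17.13
eef_pos: [0.6751, 0.1637, 0.1625]
tcp_rot: [-180.0, 0.1, 166.6]
contact_force: [-0.9, -3.0, 6.2]
finger_gap: 0.0
finger_force: 3.7
```

Call:
move_arm(deltas=[{"translation":[0,0.012,0.017],"rotation":[0,0,0],"gripper":0},{"translation":[0,0.012,0.017],"rotation":[0,0,0],"gripper":0},{"translation":[0,0.012,0.017],"rotation":[0,0,0],"gripper":0},{"translation":[0,0,0],"rotation":[0,0,0],"gripper":0}])

```text
t: 17.47
eef_pos: [0.6769, 0.1719, 0.1487]
tcp_rot: [-179.9, 0.1, 166.6]
contact_force: [-0.3, -2.1, 2.2]
finger_gap: -0.001
finger_force: 1.4
```

```bash
python3 - <<'E'
from h import *
s=observe();d=s['eef_pos'][:2]-PM;print(s['t'],s['eef_pos'],'ab',d@X,d@Y,s['contact_force'],s['tcp_rot'])
E
```

```text
17.4667 [0.67691468 0.17186978 0.14867935] ab 0.024470498679933922 0.1988021822143977 [-0.27781985 -2.11631603  2.17380654] [-1.79868586e+02  5.30084254e-02  1.66628797e+02]
```

Now I press it down to the stop.

Call:
move_arm(deltas=[{"translation":[0,0.005,0.015],"rotation":[0,0,0],"gripper":0},{"translation":[0,0.005,0.015],"rotation":[0,0,0],"gripper":0},{"translation":[0,0.005,0.015],"rotation":[0,0,0],"gripper":0},{"translation":[0,0.005,0.01],"rotation":[0,0,0],"gripper":0},{"translation":[0,0,0],"rotation":[0,0,0],"gripper":0}])

```text
t: 17.88
eef_pos: [0.678, 0.1771, 0.135]
tcp_rot: [-179.9, 0.0, 166.6]
contact_force: [-0.9, -0.6, 0.9]
finger_gap: -0.002
finger_force: 0.0
```

Call:
move_arm(deltas=[{"translation":[0,0,0.006],"rotation":[0,0,0],"gripper":0},{"translation":[0,0,0],"rotation":[0,0,0],"gripper":0}])

```text
t: 18.05
eef_pos: [0.6781, 0.1773, 0.1345]
tcp_rot: [-180.0, 0.1, 166.6]
contact_force: [-1.4, -0.8, 4.3]
finger_gap: 0.002
finger_force: 2.2
```

```bash
python3 - <<'E'
from h import *
s=observe();d=s['eef_pos'][:2]-PM;print(s['t'],s['eef_pos'],'ab',d@X,d@Y,s['contact_force'],s['tcp_rot'])
E
```

```text
18.05 [0.67811858 0.17729995 0.13451165] ab 0.024388045752929133 0.20436359246433336 [-1.35601943 -0.82728253  4.25346   ] [-1.79972067e+02  7.33018672e-02  1.66632599e+02]
```

Call:
move_arm(deltas=[{"translation":[0,0,0.006],"rotation":[0,0,0],"gripper":0},{"translation":[0,0,0],"rotation":[0,0,0],"gripper":0}])

```text
t: 18.22
eef_pos: [0.6783, 0.1773, 0.1342]
tcp_rot: [-180.0, 0.1, 166.6]
contact_force: [-4.3, -1.6, 12.8]
finger_gap: 0.003
finger_force: 6.2
```

Call:
move_arm(deltas=[{"translation":[0,0,0.005],"rotation":[0,0,0],"gripper":0},{"translation":[0,0,0],"rotation":[0,0,0],"gripper":0},{"translation":[0,0,0],"rotation":[0,0,0],"gripper":0}])

```text
t: 18.47
eef_pos: [0.6784, 0.1774, 0.1339]
tcp_rot: [180.0, 0.1, 166.6]
contact_force: [-8.8, -2.5, 19.7]
finger_gap: 0.0
finger_force: 9.8
```

Stuck at z = 0.134, which is level, with the force climbing to 20 N: the lever is on its stop. I retreat upward.

Call:
move_arm(deltas=[{"translation":[0,0,-0.06],"rotation":[0,0,0],"gripper":0},{"translation":[0,0,-0.12],"rotation":[0,0,0],"gripper":0},{"translation":[0,0,-0.14],"rotation":[0,0,0],"gripper":0},{"translation":[0.07,0.05,-0.12],"rotation":[0,0,0],"gripper":0},{"translation":[0.12,0.08,-0.05],"rotation":[0,0,0],"gripper":0},{"translation":[0.12,0.08,0],"rotation":[0,0,0],"gripper":0},{"translation":[0.12,0.08,0],"rotation":[0,0,0],"gripper":0},{"translation":[0.08,0.05,0],"rotation":[0,0,0],"gripper":0}])

```text
t: 19.13
eef_pos: [0.5713, 0.2917, 0.2538]
tcp_rot: [-180.0, 0.0, 166.7]
contact_force: [0.6, -0.2, -0.5]
finger_gap: -0.004
finger_force: 0.0
```

Call:
move_arm(deltas=[{"translation":[0,0,0],"rotation":[0,0,0],"gripper":0},{"translation":[0,0,0],"rotation":[0,0,0],"gripper":0},{"translation":[0,0,0],"rotation":[0,0,0],"gripper":0}])

```text
t: 19.38
eef_pos: [0.5739, 0.2892, 0.2535]
tcp_rot: [-180.0, 0.1, 166.6]
contact_force: [-0.7, -0.9, 0.2]
finger_gap: -0.002
finger_force: 0.0
```

```bash
python3 - <<'E'
from h import *
s=observe();print(s['t'],s['eef_pos'],s['contact_force']);bottle()
f=vision.grab_frame('scene');w=f['image'][140:320,230:430,::-1]
g=vision.grab_frame('top')['image'][90:270,240:420,::-1]
cv2.imwrite('pics/end.png',np.hstack([cv2.resize(w,(400,400),interpolation=cv2.INTER_CUBIC),cv2.resize(g,(400,400),interpolation=cv2.INTER_CUBIC)]))
E
```

```text
19.3833 [0.57389182 0.28920147 0.2535275 ] [-0.70091359 -0.94535984  0.18080992]
top cap n 122 [ 0.6662 -0.0314  0.2228] platform xy 0.061 -0.0015
top bar n 513 a 0.0182
top lever n 1924 [[-0.1943, -0.1285, 0.0155], [0.1601, 0.2065, 0.2533], [0.1369, 0.5523, 0.61]]
scene cap n 164 [ 0.6671 -0.0313  0.2215] platform xy 0.0619 -0.0011
scene bar n 398 a 0.0276
scene lever n 2548 [[-0.1796, -0.0903, -0.0373], [0.1608, 0.2267, 0.2566], [0.3222, 0.522, 0.5738]]
```

View pics/end.png

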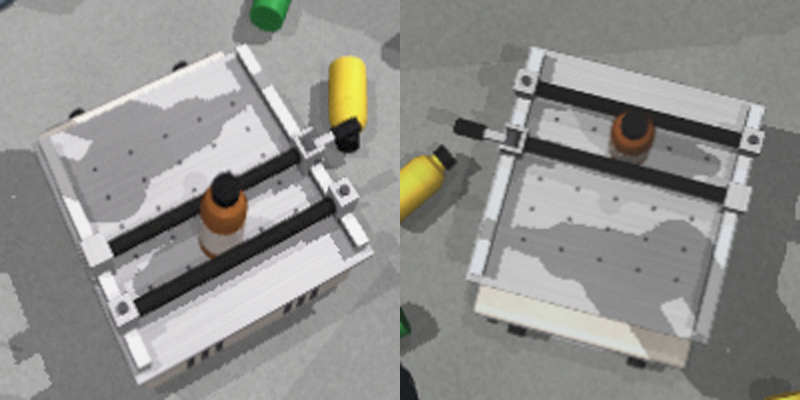

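The bottle stands between the bars (left crop (222,210), right crop (633,130)). The lever is folded out level at (345,130) and (470,128), and the gripper is clear, so I hand the job in.

```bash
python3 -c "from plant import close_job;print(close_job())"
```

```text
the job is handed in; nothing more can be done
None
```

The bottle stands upright on the platform, held snugly between the two bars, and the cam lever is folded level onto its stop; the job was handed in at about 19.5 s, with the gripper clear and no sign that anything else on the bench was disturbed.

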